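# Run a finish sample round the bent wire to its stop

## Robot

A 6-joint arm with a two-finger parallel gripper is mounted at the origin on the work surface. World frame = base frame: x ahead of the robot, y to its left, z up, the work surface at z = 0. Lengths are in m, angles in degrees, forces in N, time in s.
With the tool pointing down it reaches from about 0.4 to 0.825 m from the base axis. Payload 7 kg.
Tool frame: the origin (TCP) lies between the finger pads; the fingertips stand 11 mm ahead of it and the grasp point (between the pads) lies 8 mm behind it (r.tcp_to_tips is the distance from the TCP to the fingertips, in m); x points along the fingers, y is the direction in which the jaws open and shut, and the axes are right-handed (so a half turn about x gives the same grasp; the last joint's range is limited). The gripper opens to 88 mm and grips with 3 to 60 N. Pads are 19 mm wide; open, the fingers measure 130 mm over their backs; the gripper's body (78 mm by 193 mm) begins 47 mm behind the grasp point.
Start: joints at [82.168, 20.546, 0.682, 0, -70.136, -16.507], TCP at [0.278, 0.615, 0.238] pointing down, gripper open.
Joint ranges: [-176.03, 176.03], [-82.01, 121.73], [-58.28, 71.71], [-173.87, 95.51], [-174.79, -0.11], [-173.66, 173.66]. Speed limits (degrees/s): [136.94, 136.94, 172.46, 180, 180, 180].

## Interface

Orientations are given as [roll, pitch, yaw] about the fixed x, y, z axes, in that order (R = Rz(yaw) Ry(pitch) Rx(roll)).
In Python, from plant import r gives the robot as it stands.
- The arm moves only by the tool arm_command, never from a script. Its argument "plan" is a list of rows, each an object of numbers: "dx", "dy", "dz": the shift along the tool's x, y, z each as a share of 0.02 m, from -1 to 1; "wx", "wy", "wz": the turn, a rotation vector about the tool's x, y, z each as a share of 0.08 rad, from -1 to 1. In form: [{"dx": .., "dy": .., "dz": .., "wx": .., "wy": .., "wz": ..}, ...]. A call has 1 to 20 rows; each row shifts and turns the pose as measured when the row begins, along the tool's axes as they then stand; what a row does not reach is not made up. A row lasts 1/12 s, in which the tool goes at most 41.7 mm and 7.16 degrees, less where a joint would pass 70% of its speed; a pose out of reach is approached as far as the arm can. A call with a number of a shift or a turn outside -1 to 1 is refused whole. A call with a gripper value outside its range is refused whole. "fingers" is the closure, from -1 (fully open) to 1 (shut), so that 0 is half open, set as the call begins (left out, the last holds). The fingers move at their own pace and stop on an object; "force" is the grip in N (left out, the last holds). Time passes only in rows, so rows that do not move let the fingers close. It gives the time, the measured TCP pose, the force and the opening at its end, in the units of the state.
- r.get_state(): the state, without advancing time (a new reading comes with each control period).
- r.capture(name): name is "scene" or "side" or "wrist"; returns (picture, depth): 420x560x3 uint8, red, green, blue; 420x560 float32, m along the optical axis (not along the pixel's ray), 0 where there is no reading.
- r.camera_model(name): a dict with "vertical_fov" (degrees; the focal length in pixels is half the picture's height over the tangent of half this angle, whatever the lens; pixels are square), "cx", "cy" (the principal point, pixels), "R" (3x3) and "t" (3): a world point X has camera coordinates R X + t. Camera axes: x right, y down, z forward; pixel columns grow to the right and rows downward; lengths in m; the calibration is good to about 2 mm. A picture is of the moment at which its call begins: read the wrist's pose just before it. camera_model takes no time and is no camera call; for the wrist camera it gives the pose at the moment of the call.
- r.close_job(): hands the job in, once; it reports no verdict.
Trained networks look in the newest picture that a camera, given by its name, has taken for a name from the list of things; names that differ only in an ending like _2 or _b are one class to them, and where a whole thing is asked for, a point or a joint stands for the part that bears it (a point fixed in the world has none). Each returns a list of dicts, best first, with "score" (0 to 1); they miss things now and then, are a little off and sometimes report something else, mostly with a low value. They report only what shows in the picture. A call takes as long as a camera call. They do not tell look-alikes from the thing itself.
- r.cut_out(camera, query): "mask" (420x560 bool, what is visible of it) and "bbox" ([left, top, width, height] in pixels, round what is visible of it).
- r.spot_point(camera, query): "centre" ([column, row] in pixels: a listed point, or the origin of a listed thing).
The state is a dict: "time_s": time; "joints": joint angles; "qd": joint speeds; "joint_torque": joint torques, N m; "tcp_pos": TCP position; "eef_rot": TCP orientation; "contact_force": force on the tool from outside, world axes, zero at the start; "moment": the same for the moment, N m; "gripper_width": finger opening in m.
Only numpy, scipy, OpenCV 4.12 (cv2) and the standard library are available. Lean on these libraries where they do the work, as an engineer would, in place of code of your own. Each camera call takes 0.05 s, during which the arm holds its last target.

## Task

On the wheel shop's finish-check stand, take the ring with the copper sample disc by its blue tab and slide it along the bent wire, round both corners, up to the stop until it has pushed the red plunger fully in flush. Then swing the yellow keeper arm fully shut behind the ring and let go of everything. Work gently throughout: the ring must never be forced against the wire or the stop (stay below 10 N), the keeper is only to be pushed lightly, and the other things on the bench and plate are left alone.

Things in the scene. Friction and masses are not known exactly. Their poses are not given: they have to be found in the camera images.
- stand: Dark steel base plate of the finish-check stand, 200 x 380 x 12 mm (x, y, z), fixed to the bench; origin: centre of its underside, z up. It carries a level round wire, 8 mm thick, centreline 120 mm above the origin. All plate x, y below are in this frame, in mm. Wire: from a start post at (-55,-160) straight along +y, two corners, then straight along +y at x = 55 to the stop.
- corner1 (a point): Nominal first corner of the wire (point where the straights' centrelines would cross): plate (-55,-45), 120 up. The wire turns 60 degrees to the right here, towards +x, then runs straight to corner 2. Both bends are rounded to 30 mm centreline radius (17.3 mm tangent each side). NOMINAL mark, fixed to the plate: the true track lies shifted along plate y, see stop_face.
- corner2 (a point): Nominal second corner: plate (55,18.5), 120 up; axes as the plate's. The wire turns 60 degrees back to the left, then runs along plate +y to the stop; no posts between the ends. NOMINAL mark; the true one is shifted along plate y by the same unknown amount as all of the track.
- stop_face (a point): Nominal centre of the stop's face: plate (55,130), 120 up. Stop: black cylinder round the wire, 20 mm diameter. NOTE: the track (wire, posts, stop, plunger, keeper) is one rigid assembly clamped by hand, anywhere up to 16 mm to plate +y or -y of these marks, different each time. That shift is in no measured pose: feel or see it. No shift in x or z. The clamp holds under gentle forces.
- carrier: Ring on the wire, 15 mm bore, 32 mm outside, 14 mm long; origin: bore centre; its y axis: bore axis, towards the stop; z up. Hangs about 3.5 mm below the wire's centre (play 3.5 mm all round). Blue grip tab on top: 12 mm (y) x 24 mm (x), 14 to 54 mm above the origin. Copper disc below: 44 mm diameter, 12 thick, centre 34 mm down. 0.12-0.21 kg. The bore must be kept along the wire, so turn it at the bends.
- plunger (a joint): Red plunger on the wire, 18 mm diameter; m pushed into the stop along plate +y. At 0 its face is 8 mm out of the stop. About 2 N moves it; no spring, it stays where pushed. At 0.008 it is flush and the ring itself meets the rigid stop: carrier origin then at plate y = 123 plus the unknown shift. Fingertips lower than 15 mm above the wire's centreline could touch the stop.
- keeper (a joint): Yellow keeper arm, 82 mm long from its pivot, 14 thick, 98 to 108 mm above the bench; rad. At q it points along plate angle q - 1.871 (0 = plate +x, positive towards +y). 0: open, pointing along -y, slightly away from the wire. 1.871: shut (end stop), pointing along +x under the wire just behind a ring that is home; a ring well short of home is in its way. Stiff (0.06 N m), stays where left.
- keeper_pivot (a point): Nominal pivot of the keeper: plate (-10,101), on the robot's side of the last straight, 120 mm up; the true one has the track's unknown shift along plate y. The arm carries an upright yellow fin for pushing: 6 mm thick, 12 to 48 mm out from the pivot along the arm, from 108 to 144 mm above the bench.
- center_cap: Bystander: black round wheel centre cap, 56 mm across, 16 mm high, lying on the base plate. Leave alone.
- lug_nut_a: Bystander: steel lug nut, 22 mm across, 26 mm high, standing on the base plate. Leave alone.
- lug_nut_b: Bystander: steel lug nut, 22 mm across, 26 mm high, on the bench. Leave alone.
- hub_ring_a: Bystander: aluminium hub ring, 73 mm across, 12 mm high, flat on the bench. Leave alone.
- hub_ring_b: Bystander: black hub ring, 67 mm across, 12 mm high, flat on the bench. Leave alone.
- screwdriver: Bystander: screwdriver lying on the bench. Leave alone.
- cleaner: Bystander: white bottle with green label, 64 mm across, 170 mm high. Leave alone.
- wrench: Bystander: steel wrench lying on the bench. Leave alone.
Things that resemble listed ones, but are neither listed nor needed, are in the scene too. There is more than one size of the carrier; the job needs the largest.

How it is judged:
By the outcome, as a careful person would: the job done as asked, in the order asked, and still so for the second after the job is handed in, with the robot touching nothing.
It also fails if it takes over 72 s, if anything falls off the work surface, if the arm or the gripper's body presses on something with over 40 N, if the wrist force passes 120 N, or if a joint passes its speed limit or range.

## Working session

There is one attempt and no reset: what is moved stays moved. The work goes in short steps, Python scripts to look and compute and a tool call to move; the robot and the scene stay as the last step left them, time stands still between calls to the robot, and variables do not carry over. Pictures are saved under pics/ and viewed, and the job is handed in when it is done.

Besides the shell and the picture viewer there is one more tool, called after "Call:" by a JSON object that holds its "api" and its "payload", one argument or row to a line. arm_command: Moves the arm, as the interface text tells. Shift numbers are shares of 0.02 m and turn numbers shares of 0.08 rad, none past 1 either way. Its arguments: {"type":"object","properties":{"plan":{"type":"array","items":{"type":"object","properties":{"dx":{"type":"number"},"dy":{"type":"number"},"dz":{"type":"number"},"wx":{"type":"number"},"wy":{"type":"number"},"wz":{"type":"number"}}}},"fingers":{"type":"number"},"force":{"type":"number"}},"required":["plan"]}

```bash
ls; mkdir -p pics
python3 - <<'E'
from plant import r
import cv2,numpy as np
s=r.get_state();print(s)
for n in("scene","side","wrist"):
    p,d=r.capture(n);cv2.imwrite(f"pics/{n}0.png",p[:,:,::-1]);np.savez(f"pics/{n}0.npz",p=p,d=d,**r.camera_model(n))
    print(n,r.camera_model(n))
E
```

```text
pics
{'time_s': 0.0, 'joints': array([ 8.21673693e+01,  2.05925863e+01,  6.34994839e-01, -2.14617173e-02,
       -7.01373861e+01, -1.65078726e+01]), 'qd': array([ 0.0221801 ,  0.10731552, -0.01687428,  0.03641724,  0.02135154,
        0.01059337]), 'joint_torque': array([-5.10669415e-04, -5.82716596e+01,  2.93052578e+01,  6.99744388e+00,
        6.94673668e-03, -1.64726471e-04]), 'tcp_pos': array([0.27801745, 0.61456637, 0.23661475]), 'eef_rot': array([  94.51682973,   89.90290252, -109.83098226]), 'contact_force': array([ 1.11503678,  0.2889384 , -0.77804697]), 'moment': array([0.04247208, 0.00070462, 0.01496525]), 'gripper_width': 0.08794732644380976}
scene {'vertical_fov': 48.51312968982248, 'cx': 283.9247707922617, 'cy': 205.24464597976493, 'R': array([[-0.23471996,  0.97200857,  0.01029034],
       [ 0.70690503,  0.17795012, -0.68455754],
       [-0.66722696, -0.15340503, -0.72888619]]), 't': array([ 0.14170549, -0.27153455,  1.51431749])}
side {'vertical_fov': 44.795388520999715, 'cx': 273.53240512181543, 'cy': 214.61478303661318, 'R': array([[ 0.72828445, -0.68523417,  0.0074765 ],
       [-0.47930098, -0.51715029, -0.70910236],
       [ 0.48976764,  0.51284473, -0.70506592]]), 't': array([-0.37078317,  0.31344413,  1.00828312])}
wrist {'vertical_fov': 67.9566852751489, 'cx': 279.5436875466042, 'cy': 208.40338843213212, 'R': array([[-0.41224344, -0.91107236,  0.00158184],
       [-0.86612337,  0.3924423 ,  0.30954701],
       [-0.28264051,  0.12623865, -0.95088282]]), 't': array([ 0.67416061, -0.03945447,  0.39138453])}
```

View pics/scene0.png

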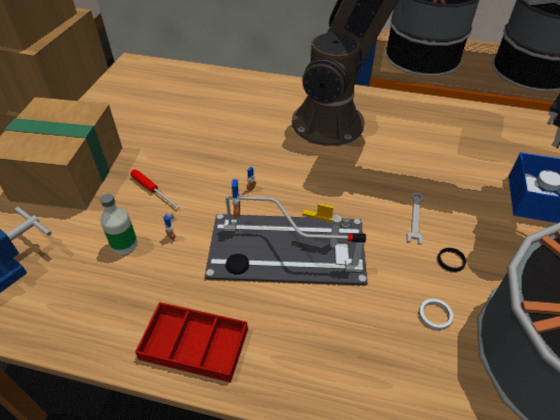

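View pics/side0.png

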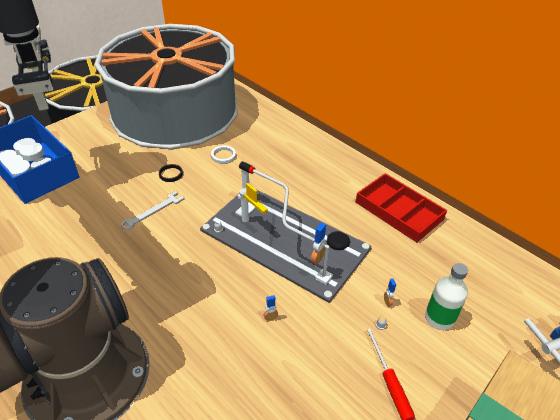

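View pics/wrist0.png

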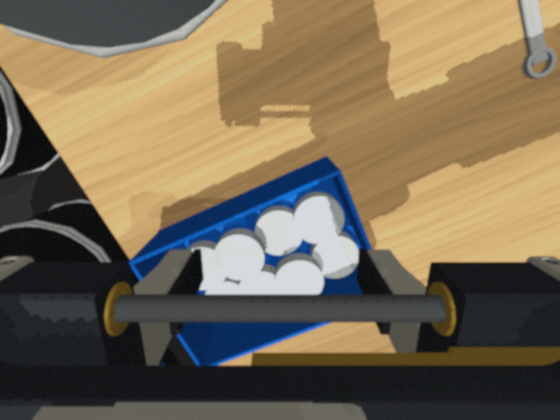

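The scene shows the stand at about (290,248), with the ring on the wire near the start post at (236,190). The stop with its red plunger is at (355,237) and the yellow keeper at (322,212). Small look-alike rings stand on the bench at (250,175) and (169,222).

```bash
cat > h.py <<'E'
import numpy as np,cv2
def K(m): return 210/np.tan(np.radians(float(m['vertical_fov']))/2)
def proj(m,X):
    c=np.atleast_2d(X)@np.asarray(m['R']).T+np.asarray(m['t']);f=K(m)
    return np.c_[f*c[:,0]/c[:,2]+m['cx'],f*c[:,1]/c[:,2]+m['cy']]
def onz(m,uv,z):
    uv=np.atleast_2d(uv).astype(float);f=K(m);R=np.asarray(m['R']);t=np.asarray(m['t'])
    d=np.c_[(uv[:,0]-m['cx'])/f,(uv[:,1]-m['cy'])/f,np.ones(len(uv))]@R
    C=-R.T@t
    s=(z-C[2])/d[:,2];return C+d*s[:,None]
def cloud(m,d):
    f=K(m);v,u=np.mgrid[:420,:560]
    c=np.stack([(u-m['cx'])/f*d,(v-m['cy'])/f*d,d],-1)
    return (c-np.asarray(m['t']))@np.asarray(m['R'])
E
python3 - <<'E'
from plant import r
from h import *
for n in("scene","side"):
    p,d=r.capture(n);m=r.camera_model(n);np.savez(f"pics/{n}1.npz",p=p,d=d,**m)
    o=r.cut_out(n,"stand")
    for e in o[:2]: print(n,'stand',e['score'],e['bbox'])
    mk=o[0]['mask'];P=cloud(m,d);Q=P[mk&(d>0)]
    Q=Q[abs(Q[:,2]-0.012)<0.005];print(len(Q),np.median(Q[:,2]))
    print(cv2.minAreaRect((Q[:,:2]*1000).astype(np.float32)))
    np.save(f"pics/mask_{n}.npy",mk)
    for q in ("carrier","keeper","keeper_pivot","stop_face","corner1","corner2","stand"):
        print(n,q,[(round(e['score'],2),np.round(e['centre'],1).tolist()) for e in r.spot_point(n,q)[:4]])
print(r.get_state()['time_s'])
E
```

```text
scene stand 0.74 [205.6, 196.0, 162.9, 88.5]
scene stand 0.67 [339.7, 220.1, 11.6, 7.9]
7903 0.010167607742901886
((539.03369140625, -9.605804443359375), (203.02682495117188, 379.8702392578125), 11.358671188354492)
scene carrier [(0.73, [248.4, 179.1]), (0.42, [171.1, 225.4])]Traceback (most recent call last):
  File "<stdin>", line 12, in <module>
ValueError: it knows: carrier, center_cap, cleaner, corner, hub_ring, keeper_pivot, lug_nut, screwdriver, stand, stop_face, wrench
```

Run:
```python
from plant import r
from h import *
for n in("scene","side"):
    p,d=r.capture(n);m=r.camera_model(n);np.savez(f"pics/{n}1.npz",p=p,d=d,**m)
    o=r.cut_out(n,"stand")
    mk=o[0]['mask'];P=cloud(m,d);Q=P[mk&(d>0)]
    Q=Q[abs(Q[:,2]-0.012)<0.006];print(n,len(Q),np.median(Q[:,2]))
    print(cv2.minAreaRect((Q[:,:2]*1000).astype(np.float32)))
    np.save(f"pics/mask_{n}.npy",mk)
    for q in ("carrier","keeper_pivot","stop_face","corner","stand"):
        print(n,q,[(round(e['score'],2),np.round(e['centre'],1).tolist()) for e in r.spot_point(n,q)[:4]])
    big=cv2.resize(p[:,:,::-1],None,fx=4,fy=4,interpolation=cv2.INTER_CUBIC)
    cv2.imwrite(f"pics/{n}_crop.png",big[600:1180,740:1520] if n=="scene" else big[600:1200,770:1530])
print(r.get_state()['time_s'])
```

```text
scene 8275 0.010103404940748963
((539.6406860351562, -9.638641357421875), (202.55856323242188, 380.5875244140625), 11.178923606872559)
scene carrier [(0.74, [168.9, 226.9]), (0.55, [236.7, 264.7]), (0.54, [236.8, 199.6]), (0.46, [246.9, 176.0])]
scene keeper_pivot [(0.92, [336.2, 217.7])]
scene stop_face [(0.74, [346.3, 235.9]), (0.28, [451.5, 258.2])]
scene corner [(0.61, [272.2, 198.8]), (0.25, [286.9, 249.6])]
scene stand [(0.85, [285.3, 248.1]), (0.45, [344.8, 238.4]), (0.36, [236.2, 196.2])]
side 7582 0.011811099252112541
((535.4808349609375, -8.882858276367188), (205.0780029296875, 382.5178527832031), 11.50163459777832)
side carrier [(0.77, [317.8, 240.8]), (0.66, [269.4, 310.9]), (0.56, [389.3, 290.4])]
side keeper_pivot [(0.83, [245.9, 189.7])]
side stop_face [(0.74, [254.7, 174.3])]
side corner [(0.91, [287.4, 224.6]), (0.61, [291.0, 186.1])]
side stand [(0.59, [248.9, 191.8]), (0.57, [281.6, 235.3])]
1.0
```

View pics/scene_crop.png

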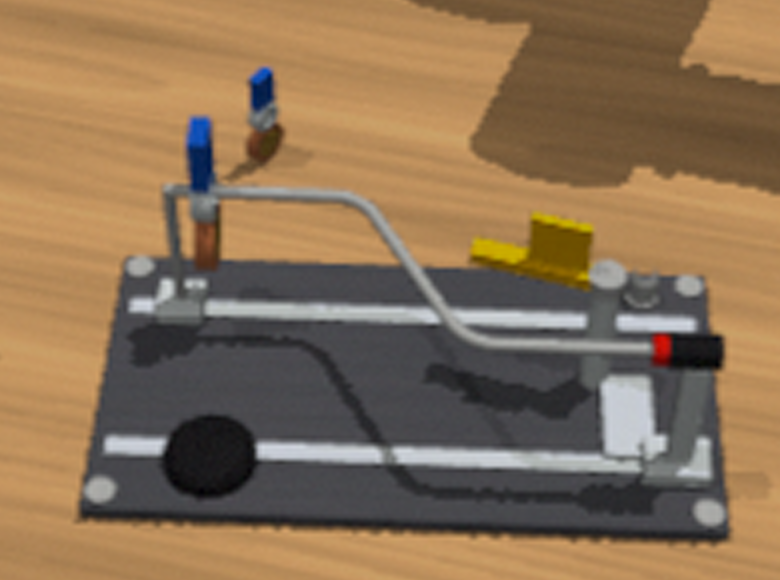

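View pics/side_crop.png

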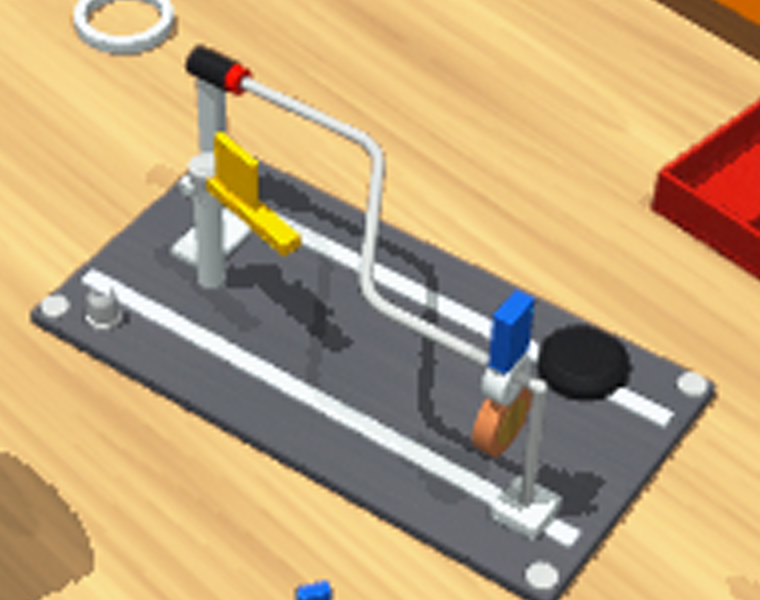

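```bash
cat >> h.py <<'E'
TH=np.radians(11.35);C0=np.array([0.5375,-0.0093])
Rp=np.array([[np.cos(TH),-np.sin(TH)],[np.sin(TH),np.cos(TH)]])
def p2w(xy): return C0+np.atleast_2d(xy)/1000@Rp.T
def w2p(xy): return (np.atleast_2d(xy)-C0)@Rp*1000
def path(s=0):
    # centreline pts plate mm
    from math import pi
    t=30*np.tan(np.pi/6);pts=[(-55,y) for y in np.arange(-160,-45-t,1)]
    dirs=np.array([np.sin(np.pi/3),np.cos(np.pi/3)])
    a=np.linspace(0,np.pi/3,30);pts+=[(-55+30-30*np.cos(x),-45-t+30*np.sin(x)) for x in a]
    A=np.array([-55,-45])+t*dirs;B=np.array([55,18.5])-t*dirs
    pts+=[tuple(A+(B-A)*k) for k in np.linspace(0,1,90)[1:]]
    pts+=[(55-30+30*np.cos(x),18.5+t-30*np.sin(x)) for x in a[::-1]]
    pts+=[(55,y) for y in np.arange(18.5+t+1,131,1)]
    q=np.array(pts);q[:,1]+=s;return q
E
python3 - <<'E'
from h import *
from scipy.optimize import least_squares
from scipy.spatial import cKDTree
data={}
for n in("scene","side"):
    z=np.load(f"pics/{n}1.npz");m={k:z[k] for k in('vertical_fov','cx','cy','R','t')};P=cloud(m,z['d']);p=z['p'].astype(int)
    hsv=cv2.cvtColor(z['p'],cv2.COLOR_RGB2HSV)
    pl=w2p(P[...,:2].reshape(-1,2)).reshape(420,560,2)
    ok=(z['d']>0)&(P[...,2]>.108)&(P[...,2]<.132)&(abs(pl[...,0])<80)&(pl[...,1]>-185)&(pl[...,1]<170)
    grey=ok&(hsv[...,1]<70)&(hsv[...,2]>60)
    Q=np.c_[pl[grey],P[grey][:,2]*1000];data[n]=Q
    print(n,len(Q),'z',np.percentile(Q[:,2],[5,50,95]))
    h=hsv[...,0];sat=hsv[...,1]>120
    al=(z['d']>0)&(abs(pl[...,0])<90)&(abs(pl[...,1])<200)
    for nm,mm in(("red",sat&((h<6)|(h>174))&al&(P[...,2]>.1)),("yellow",sat&(h>22)&(h<34)&al&(P[...,2]>.08)),("blue",sat&(h>105)&(h<125)&al&(P[...,2]>.1)),("black",al&(P[...,2]>.1)&(p.sum(-1)<120))):
        if mm.sum():
            X=np.c_[pl[mm],P[mm][:,2]*1000];print(nm,len(X),np.round(X.min(0),1),np.round(np.median(X,0),1),np.round(X.max(0),1))
    # fit shift & pose
    def f(v,Q=Q):
        s,dx,th=v;c,sn=np.cos(th),np.sin(th)
        X=Q[:,:2]@np.array([[c,-sn],[sn,c]]).T+[dx,0]
        w=path(s);return np.minimum(cKDTree(w[20:-14]).query(X)[0],8)
    for s0 in(-12,-6,0,6,12):
        o=least_squares(f,[s0,0,0],diff_step=1e-3,x_scale=[1,1,.01],loss='soft_l1');print(s0,o.cost,o.x)
    np.save(f"pics/wire_{n}.npy",Q)
E
```

```text
scene 491 z [113.30625635 120.67461119 124.13460223]
red 40 [ 47.6 135.1 115.3] [ 60.9 139.9 124.9] [ 66.3 144.5 131. ]
yellow 99 [-36.4  36.2 102.1] [-21.8  62.3 106.9] [ -6.7 104.2 144.2]
blue 89 [ -63.8 -130.2  130.7] [ -44.5 -124.   158.7] [ -39.1 -120.2  171.3]
black 114 [ -60.1 -127.6  115.6] [ 59.6 155.  126.2] [ 66.9 170.7 163. ]
-12 1113.0977654892806 [ 1.25910675e+01 -2.33290588e+00 -4.18037927e-04]
-6 1113.0984969901435 [ 1.25892590e+01 -2.33544058e+00 -3.92994043e-04]
0 1113.097779908253 [ 1.25909100e+01 -2.33312874e+00 -4.20033524e-04]
6 1113.0982049895854 [ 1.25898933e+01 -2.33333487e+00 -4.32218064e-04]
12 1113.098656783819 [ 1.25889303e+01 -2.33432365e+00 -4.39138899e-04]
side 496 z [109.86243867 122.06954227 126.25235696]
red 34 [ 44.  134.  112.9] [ 48.8 138.6 124.4] [ 59.9 147.  129.8]
yellow 207 [-40.4  34.5  83.5] [-24.3  73.9 108.7] [-11.2 105.4 147.2]
blue 161 [ -70.2 -132.1  130.7] [ -62.9 -128.9  157.2] [ -42.8 -118.6  174.9]
black 39 [ 41.2 143.4 117.3] [ 45.  156.1 123.4] [ 53.7 170.6 130.6]
-12 2068.5552178782837 [-5.06281255e+00  3.84332258e+00 -3.25203741e-03]
-6 2068.5553438056572 [-5.06312297e+00  3.84180901e+00 -3.23682339e-03]
0 1350.7619918321334 [ 1.17730867e+01  3.44112750e+00 -3.63089425e-03]
6 1350.7602336174982 [ 1.17822568e+01  3.44029319e+00 -3.67421521e-03]
12 1350.7632809285578 [ 1.17786682e+01  3.44345450e+00 -3.59344842e-03]
```

```bash
cat >> h.py <<'E'
from scipy.spatial.transform import Rotation as Ro
def ori(s): return Ro.from_euler('xyz',s['eef_rot'],degrees=True).as_matrix()
def target(phi):  # phi deg world heading of tool y, pointing down
    a=np.radians(phi);x=np.array([0,0,-1.]);y=np.array([np.cos(a),np.sin(a),0]);return np.c_[x,y,np.cross(x,y)]
def plan(s,pw,phi,n=1):
    M=ori(s);d=M.T@(np.asarray(pw)-s['tcp_pos'])/.02
    w=Ro.from_matrix(M.T@target(phi)).as_rotvec()/.08
    print('shift shares total',np.round(d,2),'turn shares total',np.round(w,2),'| per row /%d:'%n,np.round(d/n,3),np.round(w/n,3))
def show(s,tilt=True):
    M=ori(s);phi=np.degrees(np.arctan2(M[1,1],M[0,1]))
    pl=w2p(s['tcp_pos'][:2])[0]
    print('t',round(s['time_s'],2),'tcp',np.round(s['tcp_pos']*1000,1),'plate',np.round(pl,1),'phi',round(phi,2),'phi_plate',round(phi-np.degrees(TH),2),'down',np.round(M[:,0],3),'F',np.round(s['contact_force'],2),'Fplate',np.round(s['contact_force'][:2]@Rp,2),'w',round(s['gripper_width']*1000,1),'j',np.round(s['joints'],0))
E
python3 - <<'E'
from h import *
from plant import r
s=r.get_state();show(s)
for phi in(101.35,-78.65):
  plan(s,np.r_[p2w([-55,-126])[0],.26],phi,45)
E
```

```text
t 1.0 tcp [278.2 615.  237.6] plate [-131.4  663.1] phi -114.34 phi_plate -125.69 down [-0.  0. -1.] F [0.34 1.   0.13] Fplate [0.53 0.91] w 87.8 j [ 82.  21.   1.  -0. -70. -17.]
shift shares total [ -1.12  29.82 -26.12] turn shares total [31.48  0.   -0.  ] | per row /45: [-0.025  0.663 -0.58 ] [ 0.7  0.  -0. ]
shift shares total [ -1.12  29.82 -26.12] turn shares total [-7.79  0.    0.  ] | per row /45: [-0.025  0.663 -0.58 ] [-0.173  0.     0.   ]
```

Call:
{"api": "arm_command", "payload": {
  "plan": [
    {"dx": -0.1, "dy": 0.8, "dz": -0.7},
    {"dx": -0.1, "dy": 0.8, "dz": -0.7},
    {"dx": -0.1, "dy": 0.8, "dz": -0.7},
    {"dx": -0.1, "dy": 0.8, "dz": -0.7},
    {"dx": -0.1, "dy": 0.8, "dz": -0.7},
    {"dx": -0.1, "dy": 0.8, "dz": -0.7},
    {"dx": -0.1, "dy": 0.8, "dz": -0.7},
    {"dx": -0.1, "dy": 0.8, "dz": -0.7},
    {"dx": -0.1, "dy": 0.8, "dz": -0.7},
    {"dx": -0.1, "dy": 0.8, "dz": -0.7},
    {"dx": -0.1, "dy": 0.8, "dz": -0.7},
    {"dx": -0.1, "dy": 0.8, "dz": -0.7},
    {"dy": 0.8, "dz": -0.7},
    {"dy": 0.8, "dz": -0.7},
    {"dy": 0.8, "dz": -0.7},
    {"dy": 0.8, "dz": -0.7},
    {"dy": 0.8, "dz": -0.7},
    {"dy": 0.8, "dz": -0.7},
    {"dy": 0.8, "dz": -0.7},
    {"dy": 0.8, "dz": -0.7}
  ]
}}

```text
schema error: expected keys dx, dy, dz, wx, wy, wz
```

```bash
cat > g.py <<'E'
import sys
from h import *
from plant import r
s=r.get_state();show(s)
a=[float(x) for x in sys.argv[1:]]
# plate x, plate y, z(mm), phi_plate, rows
if a: plan(s,np.r_[p2w([a[0],a[1]])[0],a[2]/1000],a[3]+np.degrees(TH),int(a[4]))
E
python3 g.py -55 -126 260 -90 15
```

```text
t 1.0 tcp [278.2 615.  237.6] plate [-131.4  663.1] phi -114.34 phi_plate -125.69 down [-0.  0. -1.] F [0.34 1.   0.13] Fplate [0.53 0.91] w 87.8 j [ 82.  21.   1.  -0. -70. -17.]
shift shares total [ -1.12  29.82 -26.12] turn shares total [-7.79  0.    0.  ] | per row /15: [-0.075  1.988 -1.741] [-0.519  0.     0.   ]
```

All six keys are needed.

Call:
{"api": "arm_command", "payload": {
  "plan": [
    {"dx": -0.1, "dy": 0.8, "dz": -0.7, "wx": 0, "wy": 0, "wz": 0},
    {"dx": -0.1, "dy": 0.8, "dz": -0.7, "wx": 0, "wy": 0, "wz": 0},
    {"dx": -0.1, "dy": 0.8, "dz": -0.7, "wx": 0, "wy": 0, "wz": 0},
    {"dx": -0.1, "dy": 0.8, "dz": -0.7, "wx": 0, "wy": 0, "wz": 0},
    {"dx": -0.1, "dy": 0.8, "dz": -0.7, "wx": 0, "wy": 0, "wz": 0},
    {"dx": -0.1, "dy": 0.8, "dz": -0.7, "wx": 0, "wy": 0, "wz": 0},
    {"dx": -0.1, "dy": 0.8, "dz": -0.7, "wx": 0, "wy": 0, "wz": 0},
    {"dx": -0.1, "dy": 0.8, "dz": -0.7, "wx": 0, "wy": 0, "wz": 0},
    {"dx": -0.1, "dy": 0.8, "dz": -0.7, "wx": 0, "wy": 0, "wz": 0},
    {"dx": -0.1, "dy": 0.8, "dz": -0.7, "wx": 0, "wy": 0, "wz": 0},
    {"dx": -0.1, "dy": 0.8, "dz": -0.7, "wx": 0, "wy": 0, "wz": 0},
    {"dx": -0.1, "dy": 0.8, "dz": -0.7, "wx": 0, "wy": 0, "wz": 0},
    {"dx": 0, "dy": 0.8, "dz": -0.7, "wx": 0, "wy": 0, "wz": 0},
    {"dx": 0, "dy": 0.8, "dz": -0.7, "wx": 0, "wy": 0, "wz": 0},
    {"dx": 0, "dy": 0.8, "dz": -0.7, "wx": 0, "wy": 0, "wz": 0},
    {"dx": 0, "dy": 0.8, "dz": -0.7, "wx": 0, "wy": 0, "wz": 0},
    {"dx": 0, "dy": 0.8, "dz": -0.7, "wx": 0, "wy": 0, "wz": 0},
    {"dx": 0, "dy": 0.8, "dz": -0.7, "wx": 0, "wy": 0, "wz": 0},
    {"dx": 0, "dy": 0.8, "dz": -0.7, "wx": 0, "wy": 0, "wz": 0},
    {"dx": 0, "dy": 0.8, "dz": -0.7, "wx": 0, "wy": 0, "wz": 0}
  ]
}}

```text
time_s: 2.67
tcp_pos: [0.4056, 0.1885, 0.2636]
eef_rot: [-110.4, 89.7, 45.6]
contact_force: [0.6, 0.9, -0.3]
gripper_width: 0.0875
```

```bash
python3 g.py -55 -126 250 -90 15
```

```text
t 2.67 tcp [405.6 188.5 263.6] plate [-90.4 219.9] phi -113.99 phi_plate -125.34 down [ 0.004  0.004 -1.   ] F [ 0.57  0.93 -0.26] Fplate [0.74 0.8 ] w 87.5 j [ 50.  -3. -24.   0. -68.  16.]
shift shares total [  0.64  13.09 -11.44] turn shares total [-7.71 -0.04  0.05] | per row /15: [ 0.042  0.872 -0.763] [-0.514 -0.003  0.003]
```

Call:
{"api": "arm_command", "payload": {
  "plan": [
    {"dx": 0, "dy": 0.8, "dz": -0.7, "wx": 0, "wy": 0, "wz": 0},
    {"dx": 0, "dy": 0.8, "dz": -0.7, "wx": 0, "wy": 0, "wz": 0},
    {"dx": 0, "dy": 0.8, "dz": -0.7, "wx": 0, "wy": 0, "wz": 0},
    {"dx": 0, "dy": 0.8, "dz": -0.7, "wx": 0, "wy": 0, "wz": 0},
    {"dx": 0, "dy": 0.8, "dz": -0.7, "wx": 0, "wy": 0, "wz": 0},
    {"dx": 0, "dy": 0.8, "dz": -0.7, "wx": 0, "wy": 0, "wz": 0},
    {"dx": 0, "dy": 0.8, "dz": -0.7, "wx": 0, "wy": 0, "wz": 0},
    {"dx": 0, "dy": 0.8, "dz": -0.7, "wx": 0, "wy": 0, "wz": 0},
    {"dx": 0, "dy": 0.8, "dz": -0.7, "wx": 0, "wy": 0, "wz": 0},
    {"dx": 0, "dy": 0.8, "dz": -0.7, "wx": 0, "wy": 0, "wz": 0},
    {"dx": 0, "dy": 0.8, "dz": -0.7, "wx": -0.6, "wy": 0, "wz": 0},
    {"dx": 0, "dy": 0.8, "dz": -0.7, "wx": -0.8, "wy": 0, "wz": 0},
    {"dx": 0, "dy": 0.5, "dz": -0.5, "wx": -0.8, "wy": 0, "wz": 0},
    {"dx": 0, "dy": 0.2, "dz": -0.3, "wx": -0.8, "wy": 0, "wz": 0},
    {"dx": 0, "dy": 0, "dz": 0, "wx": -0.8, "wy": 0, "wz": 0},
    {"dx": 0, "dy": 0, "dz": 0, "wx": -0.8, "wy": 0, "wz": 0},
    {"dx": 0, "dy": 0, "dz": 0, "wx": -0.8, "wy": 0, "wz": 0},
    {"dx": 0, "dy": 0, "dz": 0, "wx": -0.8, "wy": 0, "wz": 0},
    {"dx": 0, "dy": 0, "dz": 0, "wx": -0.6, "wy": 0, "wz": 0}
  ]
}}

```text
time_s: 4.25
tcp_pos: [0.4931, -0.0982, 0.2666]
eef_rot: [-156.2, 89.2, 32.0]
contact_force: [0.7, -0.3, -0.2]
gripper_width: 0.0876
```

```bash
python3 g.py -55 -126 250 -90 4
python3 - <<'E'
from plant import r
from h import *
m=r.camera_model("wrist");p,d=r.capture("wrist")
np.savez("pics/w2.npz",p=p,d=d,**m);cv2.imwrite("pics/w2.png",p[:,:,::-1])
E
```

```text
t 4.25 tcp [493.1 -98.2 266.6] plate [-61.  -78.4] phi -81.78 phi_plate -93.13 down [ 0.011  0.007 -1.   ] F [ 0.66 -0.32 -0.19] Fplate [ 0.58 -0.45] w 87.6 j [ 11.   3. -18.  -0. -68.  87.]
shift shares total [ 0.82  2.36 -0.42] turn shares total [-0.68 -0.16  0.06] | per row /4: [ 0.205  0.591 -0.105] [-0.171 -0.039  0.016]
```

View pics/w2.png

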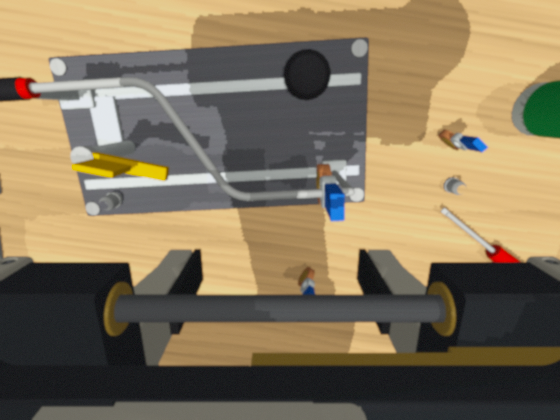

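The wrist view shows the whole wire: stop and plunger at (15,88), corner 2 near (150,88), corner 1 near (235,193), and the blue tab at (334,203). I'll fit the plate and the wire shift from this one picture.

```bash
cat > fit.py <<'E'
from h import *
from scipy.optimize import least_squares
from scipy.spatial import cKDTree
z=np.load("pics/w2.npz");m={k:z[k] for k in('vertical_fov','cx','cy','R','t')};p=z['p'];d=z['d'];P=cloud(m,d)
pl=w2p(P[...,:2].reshape(-1,2)).reshape(420,560,2)
# plate: pixels with plate top height -> rect
hsv=cv2.cvtColor(p,cv2.COLOR_RGB2HSV)
inpl=(abs(P[...,2]-.012)<.004)&(d>0)&(abs(pl[...,0])<120)&(abs(pl[...,1])<215)&(hsv[...,1]<90)
inpl[240:]=0
inpl=cv2.morphologyEx(inpl.astype(np.uint8),cv2.MORPH_OPEN,np.ones((3,3)))
n,l,st,_=cv2.connectedComponentsWithStats(inpl);k=1+np.argmax(st[1:,4]);vs,us=np.where(l>0)
X=onz(m,np.c_[us,vs],.012)[:,:2];X=X[(abs(w2p(X)[:,0])<112)&(abs(w2p(X)[:,1])<205)]
print('z med',np.median(P[l>0][:,2]));print('rect',cv2.minAreaRect((X*1000).astype(np.float32)))
W=(d>0)&(abs(P[...,2]-.121)<.008)&(hsv[...,1]<70)&(hsv[...,2]>70)&(abs(pl[...,0])<80)&(pl[...,1]<128)&(pl[...,1]>-112)
W[240:]=0;vs,us=np.where(W);print(len(us), 'zwire',np.median(P[W][:,2]))
Q=w2p(onz(m,np.c_[us,vs],.1205)[:,:2])
def f(v):
    s,dx,th=v;c,sn=np.cos(th),np.sin(th)
    return np.minimum(cKDTree(path(s)+[dx,0]).query(Q@np.array([[c,-sn],[sn,c]]).T)[0],8)
for s0 in(4,12):
    o=least_squares(f,[s0,0,0],diff_step=1e-3,x_scale=[1,1,.01],loss='soft_l1',f_scale=2);print(o.cost,o.x,'med res',np.median(o.fun))
B=(hsv[...,1]>150)&(hsv[...,0]>105)&(hsv[...,0]<125)&(d>0)&(P[...,2]>.125)&(P[...,2]<.19);B[240:]=0
A=np.c_[pl[B],P[B][:,2]*1000];print('blue',len(A));top=A[A[:,2]>166];print(top.min(0),np.median(top,0),top.max(0),len(top));print(A.min(0),A.max(0))
Rd=(hsv[...,1]>150)&((hsv[...,0]<5)|(hsv[...,0]>175))&(d>0)&(P[...,2]>.1)&(abs(pl[...,0])<90);Rd[240:]=0
vs,us=np.where(Rd);q=w2p(onz(m,np.c_[us,vs],.127)[:,:2]);print('red',len(us),q.min(0),q.max(0))
E
python3 fit.py
```

```text
z med 0.0114673388704414
rect ((535.3896484375, -9.436721801757812), (197.9651641845703, 376.9187316894531), 11.400813102722168)
2916 zwire 0.12258051668129406
5893.927615486014 [ 1.36106108e+01 -2.10738656e+00 -2.28343319e-03] med res 2.0526789545452937
5893.92673483424 [ 1.36104849e+01 -2.10820386e+00 -2.26535388e-03] med res 2.052394101588529
blue 385
[ -67.33724762 -130.21823468  166.04614345] [ -52.65021558 -124.31086178  169.65243652] [ -44.59003933 -118.95763167  171.97676794] 208
[ -67.33724762 -130.21823468  134.48910428] [ -44.59003933 -118.92390576  171.97676794]
red 312 [ 43.79640757 126.14251395] [ 60.2479537  145.92612668]
```

```bash
python3 g.py -56 -124.5 200 -90 5
```

```text
t 4.3 tcp [493.1 -98.2 266.6] plate [-61.  -78.4] phi -81.61 phi_plate -92.96 down [ 0.012  0.007 -1.   ] F [ 0.35 -0.62  0.1 ] Fplate [ 0.22 -0.67] w 87.7 j [ 11.   3. -18.  -0. -68.  88.]
shift shares total [ 3.32  2.31 -0.33] turn shares total [-0.65 -0.16  0.06] | per row /5: [ 0.665  0.461 -0.066] [-0.129 -0.032  0.013]
```

Call:
{"api": "arm_command", "payload": {
  "plan": [
    {"dx": 0.0, "dy": 0.6, "dz": -0.1, "wx": -0.2, "wy": -0.06, "wz": 0.02},
    {"dx": 0.1, "dy": 0.6, "dz": -0.1, "wx": -0.2, "wy": -0.05, "wz": 0.02},
    {"dx": 0.4, "dy": 0.6, "dz": -0.1, "wx": -0.2, "wy": -0.05, "wz": 0.02},
    {"dx": 0.6, "dy": 0.4, "dz": 0, "wx": -0.05, "wy": 0, "wz": 0},
    {"dx": 0.6, "dy": 0.1, "dz": 0, "wx": 0, "wy": 0, "wz": 0},
    {"dx": 0.6, "dy": 0, "dz": 0, "wx": 0, "wy": 0, "wz": 0},
    {"dx": 0.4, "dy": 0, "dz": 0, "wx": 0, "wy": 0, "wz": 0},
    {"dx": 0.2, "dy": 0, "dz": 0, "wx": 0, "wy": 0, "wz": 0},
    {"dx": 0, "dy": 0, "dz": 0, "wx": 0, "wy": 0, "wz": 0}
  ]
}}

```text
time_s: 5.05
tcp_pos: [0.5066, -0.1464, 0.2085]
eef_rot: [170.7, 89.8, 1.7]
contact_force: [0.4, 0.3, -0.2]
gripper_width: 0.0875
```

```bash
python3 g.py -56 -124.5 150 -90 5;python3 - <<'E'
from plant import r
from h import *
m=r.camera_model("wrist");p,d=r.capture("wrist")
np.savez("pics/w3.npz",p=p,d=d,**m);cv2.imwrite("pics/w3.png",p[:,:,::-1])
P=cloud(m,d);hsv=cv2.cvtColor(p,cv2.COLOR_RGB2HSV)
B=(hsv[...,1]>150)&(hsv[...,0]>105)&(hsv[...,0]<125)&(d>0)&(P[...,2]>.125)&(P[...,2]<.19)
A=np.c_[w2p(P[B][:,:2]),P[B][:,2]*1000];top=A[A[:,2]>166]
print(len(top),top.min(0),top.mean(0),top.max(0))
print(cv2.minAreaRect(top[:,:2].astype(np.float32)))
E
```

```text
t 5.05 tcp [ 506.6 -146.4  208.5] plate [ -57.2 -128.3] phi -79.04 phi_plate -90.39 down [ 0.004  0.    -1.   ] F [ 0.39  0.33 -0.17] Fplate [0.45 0.24] w 87.5 j [  5.   8. -20.   0. -62.  96.]
shift shares total [ 2.92 -0.19 -0.05] turn shares total [-0.09 -0.05 -0.01] | per row /5: [ 0.585 -0.039 -0.01 ] [-0.017 -0.01  -0.002]
446 [ -68.26967399 -130.29226626  166.29591574] [ -54.48893788 -125.23327754  169.62705111] [ -44.5143637  -119.87340279  171.35818268]
((-56.40019226074219, -125.06694793701172), (10.390196800231934, 23.74475860595703), 89.79428100585938)
```

View pics/w3.png

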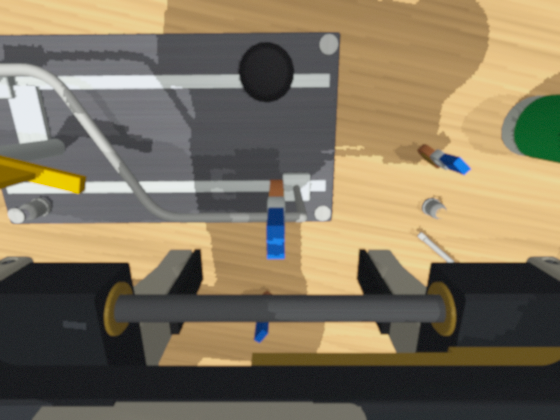

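Call:
{"api": "arm_command", "payload": {
  "plan": [
    {"dx": 0.5, "dy": -0.15, "dz": -0.05, "wx": -0.09, "wy": -0.05, "wz": 0},
    {"dx": 0.6, "dy": 0, "dz": 0, "wx": 0, "wy": 0, "wz": 0},
    {"dx": 0.6, "dy": 0, "dz": 0, "wx": 0, "wy": 0, "wz": 0},
    {"dx": 0.6, "dy": 0, "dz": 0, "wx": 0, "wy": 0, "wz": 0},
    {"dx": 0.4, "dy": 0, "dz": 0, "wx": 0, "wy": 0, "wz": 0},
    {"dx": 0.2, "dy": 0, "dz": 0, "wx": 0, "wy": 0, "wz": 0},
    {"dx": 0, "dy": 0, "dz": 0, "wx": 0, "wy": 0, "wz": 0}
  ]
}}

```text
time_s: 5.68
tcp_pos: [0.5101, -0.1413, 0.1505]
eef_rot: [161.0, 89.6, -7.4]
contact_force: [-0.1, 0.1, -0.4]
gripper_width: 0.0877
```

```bash
python3 g.py -56.2 -125.2 150 -90 1
```

```text
t 5.68 tcp [ 510.1 -141.3  150.5] plate [ -52.8 -124.1] phi -78.43 phi_plate -89.78 down [ 0.007 -0.001 -1.   ] F [-0.12  0.06 -0.4 ] Fplate [-0.11  0.08] w 87.7 j [  6.  11. -25.   0. -54.  96.]
shift shares total [0.02 0.06 0.17] turn shares total [ 0.05 -0.09 -0.03] | per row /1: [0.024 0.056 0.17 ] [ 0.049 -0.086 -0.029]
```

Call:
{"api": "arm_command", "payload": {
  "plan": [
    {"dx": 0, "dy": 0.05, "dz": 0.17, "wx": 0.05, "wy": -0.08, "wz": -0.03},
    {"dx": 0, "dy": 0, "dz": 0, "wx": 0, "wy": 0, "wz": 0},
    {"dx": 0, "dy": 0, "dz": 0, "wx": 0, "wy": 0, "wz": 0}
  ]
}}

```text
time_s: 5.93
tcp_pos: [0.5075, -0.1429, 0.1514]
eef_rot: [167.3, 90.0, -1.3]
contact_force: [0.4, -0.1, 0.0]
gripper_width: 0.0878
```

```bash
python3 g.py -56.2 -125.2 150 -90 1
```

```text
t 5.93 tcp [ 507.5 -142.9  151.4] plate [ -55.8 -125.1] phi -78.63 phi_plate -89.98 down [ 0.001 -0.    -1.   ] F [ 0.38 -0.08  0.  ] Fplate [ 0.35 -0.15] w 87.8 j [  6.  11. -25.   0. -54.  96.]
shift shares total [0.07 0.   0.02] turn shares total [ 0.   -0.01 -0.  ] | per row /1: [0.071 0.004 0.022] [ 0.004 -0.01  -0.002]
```

Call:
{"api": "arm_command", "payload": {
  "plan": [
    {"dx": 0.05, "dy": 0, "dz": 0, "wx": 0, "wy": 0, "wz": 0},
    {"dx": 0, "dy": 0, "dz": 0, "wx": 0, "wy": 0, "wz": 0},
    {"dx": 0, "dy": 0, "dz": 0, "wx": 0, "wy": 0, "wz": 0},
    {"dx": 0, "dy": 0, "dz": 0, "wx": 0, "wy": 0, "wz": 0},
    {"dx": 0, "dy": 0, "dz": 0, "wx": 0, "wy": 0, "wz": 0},
    {"dx": 0, "dy": 0, "dz": 0, "wx": 0, "wy": 0, "wz": 0},
    {"dx": 0, "dy": 0, "dz": 0, "wx": 0, "wy": 0, "wz": 0},
    {"dx": 0, "dy": 0, "dz": 0, "wx": 0, "wy": 0, "wz": 0}
  ],
  "fingers": 1,
  "force": 12
}}

```text
time_s: 6.6
tcp_pos: [0.5085, -0.1431, 0.1522]
eef_rot: [169.6, 89.8, 1.0]
contact_force: [0.1, 0.5, -0.0]
gripper_width: 0.0399
```

```bash
python3 g.py -56.2 -125.2 154 -90 1
```

```text
t 6.6 tcp [ 508.5 -143.1  152.2] plate [ -54.8 -125.5] phi -78.64 phi_plate -89.99 down [ 0.004  0.    -1.   ] F [ 0.12  0.49 -0.01] Fplate [0.22 0.46] w 39.9 j [  6.  11. -25.   0. -54.  96.]
shift shares total [-0.09 -0.01  0.07] turn shares total [ 0.   -0.05 -0.01] | per row /1: [-0.089 -0.013  0.069] [ 0.002 -0.053 -0.01 ]
```

Call:
{"api": "arm_command", "payload": {
  "plan": [
    {"dx": 0.1, "dy": 0, "dz": 0.06, "wx": 0, "wy": -0.05, "wz": 0},
    {"dx": 0, "dy": 0, "dz": 0, "wx": 0, "wy": 0, "wz": 0},
    {"dx": 0, "dy": 0, "dz": 0, "wx": 0, "wy": 0, "wz": 0},
    {"dx": 0, "dy": 0, "dz": 0, "wx": 0, "wy": 0, "wz": 0},
    {"dx": 0, "dy": 0, "dz": 0, "wx": 0, "wy": 0, "wz": 0},
    {"dx": 0, "dy": 0, "dz": 0, "wx": 0, "wy": 0, "wz": 0},
    {"dx": 0, "dy": 0, "dz": 0, "wx": 0, "wy": 0, "wz": 0}
  ]
}}

```text
time_s: 7.18
tcp_pos: [0.5071, -0.1434, 0.1499]
eef_rot: [49.1, 89.9, -119.5]
contact_force: [-0.0, 0.6, 0.1]
gripper_width: 0.0117
```

```bash
python3 g.py -56.2 -125.2 154 -90 1
```

```text
t 7.18 tcp [ 507.1 -143.4  149.9] plate [ -56.2 -125.5] phi -78.64 phi_plate -89.99 down [-0.001 -0.001 -1.   ] F [-0.04  0.59  0.13] Fplate [0.07 0.59] w 11.7 j [  6.  11. -25.   0. -54.  96.]
shift shares total [-0.21 -0.01 -0.  ] turn shares total [ 0.    0.01 -0.01] | per row /1: [-0.207 -0.013 -0.001] [ 0.002  0.008 -0.01 ]
```

Call:
{"api": "arm_command", "payload": {
  "plan": [
    {"dx": -0.09, "dy": 0, "dz": 0, "wx": 0, "wy": 0, "wz": 0},
    {"dx": -0.09, "dy": 0, "dz": 0, "wx": 0, "wy": 0, "wz": 0},
    {"dx": 0, "dy": 0, "dz": 0, "wx": 0, "wy": 0, "wz": 0}
  ]
}}

```text
time_s: 7.43
tcp_pos: [0.5066, -0.1433, 0.1532]
eef_rot: [9.3, 89.9, -159.4]
contact_force: [0.1, -0.1, -1.3]
gripper_width: 0.0117
```

```bash
python3 g.py -56.2 -125.2 153.4 -90 1
```

```text
t 7.43 tcp [ 506.6 -143.3  153.2] plate [ -56.7 -125.3] phi -78.65 phi_plate -90.0 down [-0.002 -0.001 -1.   ] F [ 0.09 -0.09 -1.26] Fplate [ 0.08 -0.1 ] w 11.7 j [  6.  11. -25.   0. -55.  96.]
shift shares total [-0.01 -0.   -0.03] turn shares total [-0.    0.02 -0.  ] | per row /1: [-0.008 -0.004 -0.026] [-0.     0.022 -0.004]
```

Call:
{"api": "arm_command", "payload": {
  "plan": [
    {"dx": 0, "dy": -0.25, "dz": -0.02, "wx": 0, "wy": 0.02, "wz": 0},
    {"dx": 0, "dy": -0.25, "dz": 0, "wx": 0, "wy": 0, "wz": 0},
    {"dx": 0, "dy": -0.25, "dz": 0, "wx": 0, "wy": 0, "wz": 0},
    {"dx": 0, "dy": -0.25, "dz": 0, "wx": 0, "wy": 0, "wz": 0},
    {"dx": 0, "dy": -0.25, "dz": 0, "wx": 0, "wy": 0, "wz": 0},
    {"dx": 0, "dy": -0.25, "dz": 0, "wx": 0, "wy": 0, "wz": 0},
    {"dx": 0, "dy": 0, "dz": 0, "wx": 0, "wy": 0, "wz": 0}
  ]
}}

```text
time_s: 8.02
tcp_pos: [0.4999, -0.1104, 0.1529]
eef_rot: [-23.2, 90.0, 168.1]
contact_force: [0.2, -0.1, -1.6]
gripper_width: 0.0119
```

```bash
python3 g.py -56.2 -60 153.4 -90 8
```

```text
t 8.02 tcp [ 499.9 -110.4  152.9] plate [-56.8 -91.7] phi -78.68 phi_plate -90.03 down [-0.001  0.    -1.   ] F [ 0.19 -0.09 -1.57] Fplate [ 0.17 -0.12] w 11.9 j [ 10.  10. -26.  -0. -54.  92.]
shift shares total [-0.02 -1.59 -0.03] turn shares total [-0.01  0.01  0.  ] | per row /8: [-0.003 -0.198 -0.004] [-0.001  0.001  0.   ]
```

Call:
{"api": "arm_command", "payload": {
  "plan": [
    {"dx": -0.02, "dy": -0.25, "dz": -0.03, "wx": 0, "wy": 0.01, "wz": 0},
    {"dx": 0, "dy": -0.25, "dz": 0, "wx": 0, "wy": 0, "wz": 0},
    {"dx": 0, "dy": -0.25, "dz": 0, "wx": 0, "wy": 0, "wz": 0},
    {"dx": 0, "dy": -0.25, "dz": 0, "wx": 0, "wy": 0, "wz": 0},
    {"dx": 0, "dy": -0.25, "dz": 0, "wx": 0, "wy": 0, "wz": 0},
    {"dx": 0, "dy": -0.25, "dz": 0, "wx": 0, "wy": 0, "wz": 0},
    {"dx": 0, "dy": 0, "dz": 0, "wx": 0, "wy": 0, "wz": 0},
    {"dx": 0, "dy": 0, "dz": 0, "wx": 0, "wy": 0, "wz": 0}
  ]
}}

```text
time_s: 8.68
tcp_pos: [0.494, -0.077, 0.1536]
eef_rot: [-163.4, 90.0, 28.0]
contact_force: [-0.4, -1.1, -1.7]
gripper_width: 0.0119
```

```bash
cat >> h.py <<'E'
def follow(s,S,DX,end,step,zt=153.4,maxr=20,lead=0.0):
    """rows from measured pose along path (shift S, x offset DX), arc steps; prints rows in tool units"""
    q=path(S)+[DX,0];L=np.r_[0,np.cumsum(np.linalg.norm(np.diff(q,axis=0),axis=1))]
    g=np.gradient(q,axis=0);psi=np.degrees(np.unwrap(np.arctan2(g[:,1],g[:,0])))  # heading plate
    pl=w2p(s['tcp_pos'][:2])[0];i=np.argmin(np.linalg.norm(q-pl,axis=1));a=L[i]
    print('arc now',round(a,1),'off path',np.round(pl-q[i],2),'total to',end)
    M=ori(s);pos=s['tcp_pos'].copy();rows=[]
    while a<end-1e-6 and len(rows)<maxr:
        a=min(a+step,end)
        c=[np.interp(a,L,q[:,0]),np.interp(a,L,q[:,1])];ph=np.interp(a,L,psi)+180+np.degrees(TH)
        T=target(ph);pw=np.r_[p2w(c)[0],zt/1000]
        d=M.T@(pw-pos)/.02;w=Ro.from_matrix(M.T@T).as_rotvec()/.08
        rows.append(np.r_[d,w]);print(np.round(rows[-1],2).tolist(),'-> plate',np.round(c,1),'head',round(ph-180-np.degrees(TH),1))
        M=T;pos=pw
E
cat > f.py <<'E'
import sys
from h import *
from plant import r
s=r.get_state();show(s);a=[float(x) for x in sys.argv[1:]];follow(s,*a)
E
python3 f.py 12.9 -1.2 230 5
```

```text
t 8.68 tcp [494.  -77.  153.6] plate [-55.9 -57.8] phi -78.61 phi_plate -89.96 down [ 0.001  0.    -1.   ] F [-0.38 -1.09 -1.73] Fplate [-0.59 -0.99] w 11.9 j [ 14.   8. -28.  -0. -54.  88.]
arc now 89.0 off path [0.26 0.32] total to 230.0
[0.01, -0.23, 0.01, 0.01, -0.01, 0.0] -> plate [-56.2 -53.1] head 90.0
[0.0, -0.25, -0.0, 0.55, 0.0, 0.0] -> plate [-56.2 -48.1] head 87.5
[0.0, -0.25, -0.02, 2.08, 0.0, 0.0] -> plate [-55.5 -43.1] head 77.9
[0.0, -0.25, -0.02, 2.08, 0.0, 0.0] -> plate [-54.1 -38.4] head 68.4
[0.0, -0.25, -0.02, 2.08, 0.0, 0.0] -> plate [-51.9 -33.9] head 58.8
[0.0, -0.25, -0.02, 2.08, 0.0, 0.0] -> plate [-48.9 -29.9] head 49.3
[0.0, -0.25, -0.02, 2.08, 0.0, 0.0] -> plate [-45.4 -26.4] head 39.7
[0.0, -0.25, -0.02, 1.98, 0.0, 0.0] -> plate [-41.3 -23.5] head 30.7
[0.0, -0.25, -0.0, 0.14, 0.0, 0.0] -> plate [-37. -21.] head 30.0
[0.0, -0.25, -0.0, -0.0, 0.0, 0.0] -> plate [-32.6 -18.5] head 30.0
[0.0, -0.25, -0.0, 0.0, 0.0, 0.0] -> plate [-28.3 -16. ] head 30.0
[0.0, -0.25, -0.0, -0.0, 0.0, 0.0] -> plate [-24.  -13.5] head 30.0
[0.0, -0.25, 0.0, -0.0, 0.0, 0.0] -> plate [-19.6 -11. ] head 30.0
[0.0, -0.25, -0.0, 0.0, 0.0, 0.0] -> plate [-15.3  -8.5] head 30.0
[0.0, -0.25, -0.0, -0.0, 0.0, 0.0] -> plate [-11.  -6.] head 30.0
[0.0, -0.25, -0.0, 0.0, 0.0, 0.0] -> plate [-6.6 -3.5] head 30.0
[0.0, -0.25, -0.0, -0.0, 0.0, 0.0] -> plate [-2.3 -1. ] head 30.0
[0.0, -0.25, -0.0, 0.0, 0.0, 0.0] -> plate [2.  1.5] head 30.0
[0.0, -0.25, -0.0, 0.0, 0.0, 0.0] -> plate [6.4 4. ] head 30.0
[0.0, -0.25, -0.0, 0.0, 0.0, 0.0] -> plate [10.7  6.5] head 30.0
```

Call:
{"api": "arm_command", "payload": {
  "plan": [
    {"dx": 0, "dy": -0.2, "dz": 0.01, "wx": 0, "wy": 0, "wz": 0},
    {"dx": 0, "dy": -0.2, "dz": 0, "wx": 0, "wy": 0, "wz": 0},
    {"dx": 0, "dy": -0.1, "dz": -0.01, "wx": 0.8, "wy": 0, "wz": 0},
    {"dx": 0, "dy": -0.1, "dz": 0, "wx": 0.85, "wy": 0, "wz": 0},
    {"dx": 0, "dy": -0.1, "dz": -0.01, "wx": 0.85, "wy": 0, "wz": 0},
    {"dx": 0, "dy": 0, "dz": 0, "wx": 0, "wy": 0, "wz": 0}
  ]
}}

```text
time_s: 9.18
tcp_pos: [0.4915, -0.0619, 0.1535]
eef_rot: [-150.1, 90.0, 29.3]
contact_force: [-0.4, -0.5, -0.9]
gripper_width: 0.012
```

```bash
python3 f.py 12.9 -1.2 230 2 153.4 6
```

```text
t 9.18 tcp [491.5 -61.9 153.5] plate [-55.5 -42.5] phi -90.61 phi_plate -101.96 down [ 0.001  0.    -1.   ] F [-0.37 -0.51 -0.94] Fplate [-0.47 -0.43] w 12.0 j [ 16.   8. -28.  -0. -54.  74.]
arc now 104.2 off path [0.03 0.43] total to 230.0
[0.0, -0.08, -0.01, 0.93, -0.01, 0.0] -> plate [-55. -41.] head 73.8
[0.0, -0.1, -0.0, 0.83, 0.0, 0.0] -> plate [-54.4 -39.1] head 69.9
[0.0, -0.1, -0.0, 0.83, 0.0, 0.0] -> plate [-53.6 -37.3] head 66.1
[0.0, -0.1, -0.0, 0.83, 0.0, 0.0] -> plate [-52.8 -35.5] head 62.3
[0.0, -0.1, -0.0, 0.83, 0.0, 0.0] -> plate [-51.8 -33.7] head 58.5
[0.0, -0.1, -0.0, 0.83, 0.0, 0.0] -> plate [-50.7 -32.1] head 54.7
```

Call:
{"api": "arm_command", "payload": {
  "plan": [
    {"dx": 0, "dy": -0.08, "dz": -0.01, "wx": 0.93, "wy": -0.01, "wz": 0},
    {"dx": 0, "dy": -0.1, "dz": 0, "wx": 0.85, "wy": 0, "wz": 0},
    {"dx": 0, "dy": -0.1, "dz": -0.01, "wx": 0.85, "wy": 0, "wz": 0},
    {"dx": 0, "dy": -0.1, "dz": 0, "wx": 0.85, "wy": 0, "wz": 0},
    {"dx": 0, "dy": 0, "dz": 0, "wx": 0, "wy": 0, "wz": 0}
  ]
}}

```text
time_s: 9.6
tcp_pos: [0.4926, -0.054, 0.1534]
eef_rot: [-12.3, 90.0, 151.0]
contact_force: [-0.0, 0.5, -1.1]
gripper_width: 0.0119
```

```bash
python3 f.py 12.9 -1.2 230 2 153.4 7
```

```text
t 9.6 tcp [492.6 -54.  153.4] plate [-52.8 -35. ] phi -106.65 phi_plate -118.0 down [-0.  0. -1.] F [-0.01  0.53 -1.12] Fplate [0.09 0.53] w 11.9 j [ 16.   8. -28.  -0. -54.  57.]
arc now 112.8 off path [-0.38 -0.09] total to 230.0
[0.0, -0.11, -0.02, 1.04, 0.01, 0.0] -> plate [-51.4 -33.2] head 57.2
[0.0, -0.1, -0.0, 0.83, 0.0, 0.0] -> plate [-50.3 -31.5] head 53.4
[0.0, -0.1, -0.0, 0.83, 0.0, 0.0] -> plate [-49. -30.] head 49.6
[0.0, -0.1, -0.0, 0.83, 0.0, 0.0] -> plate [-47.7 -28.5] head 45.8
[0.0, -0.1, -0.0, 0.83, 0.0, 0.0] -> plate [-46.2 -27.1] head 41.9
[0.0, -0.1, -0.0, 0.83, 0.0, 0.0] -> plate [-44.7 -25.8] head 38.1
[0.0, -0.1, -0.0, 0.83, 0.0, 0.0] -> plate [-43.1 -24.6] head 34.3
```

Call:
{"api": "arm_command", "payload": {
  "plan": [
    {"dx": 0, "dy": -0.1, "dz": -0.02, "wx": 1, "wy": 0.01, "wz": 0},
    {"dx": 0, "dy": -0.1, "dz": 0, "wx": 0.88, "wy": 0, "wz": 0},
    {"dx": 0, "dy": -0.1, "dz": -0.01, "wx": 0.88, "wy": 0, "wz": 0},
    {"dx": 0, "dy": -0.1, "dz": 0, "wx": 0.88, "wy": 0, "wz": 0},
    {"dx": 0, "dy": 0, "dz": 0, "wx": 0, "wy": 0, "wz": 0}
  ]
}}

```text
time_s: 10.02
tcp_pos: [0.4961, -0.0469, 0.1534]
eef_rot: [144.8, 90.0, -68.2]
contact_force: [-0.4, 0.9, -1.1]
gripper_width: 0.012
```

```bash
python3 f.py 12.9 -1.2 230 2 153.4 7
```

```text
t 10.02 tcp [496.1 -46.9 153.4] plate [-48.  -28.7] phi -122.93 phi_plate -134.28 down [ 0. -0. -1.] F [-0.38  0.87 -1.07] Fplate [-0.21  0.93] w 12.0 j [ 17.   8. -28.   0. -54.  40.]
arc now 120.4 off path [0.01 0.1 ] total to 230.0
[-0.0, -0.1, -0.01, 0.65, -0.0, -0.0] -> plate [-46.6 -27.4] head 42.7
[0.0, -0.1, -0.0, 0.83, 0.0, 0.0] -> plate [-45.  -26.1] head 38.9
[0.0, -0.1, -0.0, 0.83, 0.0, 0.0] -> plate [-43.4 -24.9] head 35.1
[0.0, -0.1, -0.0, 0.79, 0.0, 0.0] -> plate [-41.8 -23.8] head 31.5
[0.0, -0.1, -0.0, 0.32, 0.0, 0.0] -> plate [-40.  -22.8] head 30.0
[0.0, -0.1, 0.0, 0.0, 0.0, 0.0] -> plate [-38.3 -21.8] head 30.0
[0.0, -0.1, 0.0, 0.0, 0.0, 0.0] -> plate [-36.6 -20.8] head 30.0
```

Call:
{"api": "arm_command", "payload": {
  "plan": [
    {"dx": 0, "dy": -0.1, "dz": -0.01, "wx": 0.7, "wy": 0, "wz": 0},
    {"dx": 0, "dy": -0.1, "dz": 0, "wx": 0.85, "wy": 0, "wz": 0},
    {"dx": 0, "dy": -0.1, "dz": -0.01, "wx": 0.85, "wy": 0, "wz": 0},
    {"dx": 0, "dy": -0.1, "dz": 0, "wx": 0.8, "wy": 0, "wz": 0},
    {"dx": 0, "dy": -0.1, "dz": 0, "wx": 0.3, "wy": 0, "wz": 0},
    {"dx": 0, "dy": -0.1, "dz": 0, "wx": 0, "wy": 0, "wz": 0},
    {"dx": 0, "dy": 0, "dz": 0, "wx": 0, "wy": 0, "wz": 0},
    {"dx": 0, "dy": 0, "dz": 0, "wx": 0, "wy": 0, "wz": 0}
  ]
}}

```text
time_s: 10.68
tcp_pos: [0.5041, -0.0385, 0.1532]
eef_rot: [75.4, 90.0, -152.1]
contact_force: [-0.0, -0.2, -1.7]
gripper_width: 0.0119
```

```bash
python3 f.py 12.9 -1.2 230 5 153.4 12
```

```text
t 10.68 tcp [504.1 -38.5 153.2] plate [-38.5 -22.1] phi -137.5 phi_plate -148.85 down [-0.001 -0.    -1.   ] F [-0.02 -0.21 -1.73] Fplate [-0.06 -0.21] w 11.9 j [ 18.   9. -27.   0. -54.  25.]
arc now 132.2 off path [-0.02 -0.2 ] total to 230.0
[-0.01, -0.26, 0.0, 0.25, 0.0, -0.01] -> plate [-34.2 -19.4] head 30.0
[0.0, -0.25, 0.0, -0.0, 0.0, 0.0] -> plate [-29.8 -16.9] head 30.0
[0.0, -0.25, -0.0, 0.0, 0.0, 0.0] -> plate [-25.5 -14.4] head 30.0
[0.0, -0.25, -0.0, 0.0, 0.0, 0.0] -> plate [-21.2 -11.9] head 30.0
[0.0, -0.25, -0.0, -0.0, 0.0, 0.0] -> plate [-16.9  -9.4] head 30.0
[0.0, -0.25, -0.0, 0.0, 0.0, 0.0] -> plate [-12.5  -6.9] head 30.0
[0.0, -0.25, -0.0, 0.0, 0.0, 0.0] -> plate [-8.2 -4.4] head 30.0
[0.0, -0.25, -0.0, 0.0, 0.0, 0.0] -> plate [-3.9 -1.9] head 30.0
[0.0, -0.25, 0.0, 0.0, 0.0, 0.0] -> plate [0.5 0.6] head 30.0
[0.0, -0.25, -0.0, 0.0, 0.0, 0.0] -> plate [4.8 3.1] head 30.0
[0.0, -0.25, -0.0, 0.0, 0.0, 0.0] -> plate [9.1 5.6] head 30.0
[0.0, -0.25, -0.0, 0.0, 0.0, 0.0] -> plate [13.5  8.1] head 30.0
```

Call:
{"api": "arm_command", "payload": {
  "plan": [
    {"dx": -0.01, "dy": -0.25, "dz": 0, "wx": 0.25, "wy": 0, "wz": 0},
    {"dx": 0, "dy": -0.25, "dz": 0, "wx": 0, "wy": 0, "wz": 0},
    {"dx": 0, "dy": -0.25, "dz": 0, "wx": 0, "wy": 0, "wz": 0},
    {"dx": 0, "dy": -0.25, "dz": 0, "wx": 0, "wy": 0, "wz": 0},
    {"dx": 0, "dy": -0.2, "dz": 0, "wx": 0, "wy": 0, "wz": 0},
    {"dx": 0, "dy": 0, "dz": 0, "wx": 0, "wy": 0, "wz": 0},
    {"dx": 0, "dy": 0, "dz": 0.08, "wx": 0, "wy": 0, "wz": 0},
    {"dx": 0, "dy": 0, "dz": 0.05, "wx": 0, "wy": 0, "wz": 0},
    {"dx": 0, "dy": 0, "dz": 0, "wx": 0, "wy": 0, "wz": 0}
  ]
}}

```text
time_s: 11.43
tcp_pos: [0.5223, -0.0185, 0.153]
eef_rot: [71.4, 89.9, -157.0]
contact_force: [-0.3, 0.2, -1.0]
gripper_width: 0.0123
```

```bash
python3 f.py 12.9 -1.2 230 5 153.4 1; python3 -c "
from h import *;from plant import r
s=r.get_state();print('Ftool',np.round(ori(s).T@s['contact_force'],2),s['moment'])"
```

```text
t 11.43 tcp [522.3 -18.5 153. ] plate [-16.7  -6. ] phi -138.42 phi_plate -149.77 down [-0.001 -0.    -1.   ] F [-0.27  0.2  -1.03] Fplate [-0.22  0.25] w 12.3 j [ 20.  11. -25.   0. -54.  22.]
arc now 159.2 off path [-1.58  2.41] total to 230.0
[-0.02, -0.26, -0.15, 0.05, 0.0, -0.01] -> plate [-10.8  -5.9] head 30.0
Ftool [1.03 0.06 0.33] [ 0.02012113  0.06908503 -0.02898123]
```

Call:
{"api": "arm_command", "payload": {
  "plan": [
    {"dx": 0, "dy": 0, "dz": 0.05, "wx": 0, "wy": 0, "wz": 0},
    {"dx": 0, "dy": 0, "dz": 0, "wx": 0, "wy": 0, "wz": 0}
  ]
}}

```text
time_s: 11.6
tcp_pos: [0.5212, -0.0177, 0.153]
eef_rot: [70.3, 89.9, -158.1]
contact_force: [-0.2, -1.0, -0.4]
gripper_width: 0.0123
```

```bash
cat > e.py <<'E'
from h import *;from plant import r
s=r.get_state();show(s);print('Ftool',np.round(ori(s).T@s['contact_force'],2))
follow(s,12.9,-1.2,400,5,153.4,1)
E
python3 e.py
```

```text
t 11.6 tcp [521.2 -17.7 153. ] plate [-17.6  -5.1] phi -138.42 phi_plate -149.77 down [-0.001 -0.001 -1.   ] F [-0.16 -1.01 -0.38] Fplate [-0.35 -0.96] w 12.3 j [ 20.  10. -25.   0. -54.  22.]
Ftool [ 0.38  0.79 -0.65]
arc now 159.2 off path [-2.48  3.32] total to 400
[-0.02, -0.27, -0.21, 0.05, 0.01, -0.02] -> plate [-10.8  -5.9] head 30.0
```

Call:
{"api": "arm_command", "payload": {
  "plan": [
    {"dx": 0, "dy": 0, "dz": 0.05, "wx": 0, "wy": 0, "wz": 0},
    {"dx": 0, "dy": 0, "dz": 0, "wx": 0, "wy": 0, "wz": 0}
  ]
}}

```text
time_s: 11.77
tcp_pos: [0.5209, -0.0174, 0.1533]
eef_rot: [130.5, 89.9, -97.9]
contact_force: [-0.0, -0.6, -1.4]
gripper_width: 0.012
```

```bash
python3 e.py
```

```text
t 11.77 tcp [520.9 -17.4 153.3] plate [-17.9  -4.7] phi -138.41 phi_plate -149.76 down [-0.    -0.001 -1.   ] F [-0.04 -0.6  -1.41] Fplate [-0.16 -0.58] w 12.0 j [ 20.  10. -25.   0. -54.  22.]
Ftool [ 1.41  0.43 -0.42]
arc now 158.2 off path [-1.88  4.23] total to 400
[-0.01, -0.22, -0.23, 0.05, -0.01, -0.01] -> plate [-11.7  -6.4] head 30.0
```

Call:
{"api": "arm_command", "payload": {
  "plan": [
    {"dx": 0, "dy": 0, "dz": 0.06, "wx": 0, "wy": 0, "wz": 0},
    {"dx": 0, "dy": 0, "dz": 0.0, "wx": 0, "wy": 0, "wz": 0}
  ]
}}

```text
time_s: 11.93
tcp_pos: [0.5204, -0.0169, 0.1535]
eef_rot: [164.1, 89.9, -64.3]
contact_force: [0.6, -0.9, -1.4]
gripper_width: 0.0115
```

```bash
python3 e.py
```

```text
t 11.93 tcp [520.4 -16.9 153.5] plate [-18.3  -4.1] phi -138.42 phi_plate -149.77 down [ 0.001 -0.002 -1.   ] F [ 0.56 -0.86 -1.35] Fplate [ 0.38 -0.95] w 11.5 j [ 20.  10. -25.   0. -54.  22.]
Ftool [ 1.35  0.15 -1.01]
arc now 158.2 off path [-2.25  4.82] total to 400
[0.0, -0.23, -0.27, 0.05, -0.02, -0.01] -> plate [-11.7  -6.4] head 30.0
```

Call:
{"api": "arm_command", "payload": {
  "plan": [
    {"dx": 0, "dy": 0, "dz": -0.1, "wx": 0.05, "wy": 0, "wz": 0},
    {"dx": 0, "dy": 0, "dz": -0.1, "wx": 0, "wy": 0, "wz": 0},
    {"dx": 0, "dy": 0, "dz": -0.1, "wx": 0, "wy": 0, "wz": 0},
    {"dx": 0, "dy": 0, "dz": 0, "wx": 0, "wy": 0, "wz": 0}
  ]
}}

```text
time_s: 12.27
tcp_pos: [0.524, -0.0213, 0.1534]
eef_rot: [116.6, 90.0, -112.1]
contact_force: [0.6, 0.1, -0.5]
gripper_width: 0.0123
```

```bash
python3 e.py
```

```text
t 12.27 tcp [524.  -21.3 153.4] plate [-15.6  -9.1] phi -138.68 phi_plate -150.03 down [-0.    -0.001 -1.   ] F [ 0.63  0.06 -0.48] Fplate [ 0.63 -0.07] w 12.3 j [ 19.  11. -25.   0. -54.  22.]
Ftool [ 0.48 -0.51 -0.37]
arc now 158.2 off path [ 0.46 -0.24] total to 400
[0.0, -0.24, 0.02, -0.0, -0.0, -0.01] -> plate [-11.7  -6.4] head 30.0
```

Call:
{"api": "arm_command", "payload": {
  "plan": [
    {"dx": 0, "dy": 0, "dz": -0.07, "wx": 0, "wy": 0, "wz": 0},
    {"dx": 0, "dy": 0, "dz": -0.05, "wx": 0, "wy": 0, "wz": 0},
    {"dx": 0, "dy": 0, "dz": 0, "wx": 0, "wy": 0, "wz": 0}
  ]
}}

```text
time_s: 12.52
tcp_pos: [0.5252, -0.0229, 0.1532]
eef_rot: [37.6, 89.9, 168.9]
contact_force: [-0.2, 0.3, -1.6]
gripper_width: 0.012
```

```bash
python3 e.py
```

```text
t 12.52 tcp [525.2 -22.9 153.2] plate [-14.7 -10.9] phi -138.71 phi_plate -150.06 down [-0.002  0.    -1.   ] F [-0.24  0.29 -1.6 ] Fplate [-0.18  0.33] w 12.0 j [ 19.  11. -25.  -0. -55.  22.]
Ftool [ 1.6  -0.01  0.37]
arc now 158.2 off path [ 1.32 -1.99] total to 400
[-0.01, -0.24, 0.12, -0.01, 0.02, -0.01] -> plate [-11.7  -6.4] head 30.0
```

Call:
{"api": "arm_command", "payload": {
  "plan": [
    {"dx": 0, "dy": 0, "dz": -0.07, "wx": 0, "wy": 0, "wz": 0},
    {"dx": 0, "dy": 0, "dz": 0, "wx": 0, "wy": 0, "wz": 0}
  ]
}}

```text
time_s: 12.68
tcp_pos: [0.5259, -0.0236, 0.153]
eef_rot: [24.8, 89.9, 156.1]
contact_force: [0.2, 0.4, -1.4]
gripper_width: 0.0119
```

```bash
python3 e.py
```

```text
t 12.68 tcp [525.9 -23.6 153. ] plate [-14.2 -11.7] phi -138.72 phi_plate -150.07 down [-0.002  0.001 -1.   ] F [ 0.2   0.41 -1.38] Fplate [0.28 0.37] w 11.9 j [ 19.  11. -25.  -0. -55.  23.]
Ftool [ 1.38 -0.42  0.18]
arc now 158.2 off path [ 1.8  -2.82] total to 400
[-0.02, -0.24, 0.17, -0.01, 0.03, -0.01] -> plate [-11.7  -6.4] head 30.0
```

Call:
{"api": "arm_command", "payload": {
  "plan": [
    {"dx": -0.02, "dy": 0, "dz": 0.1, "wx": 0, "wy": 0.03, "wz": 0},
    {"dx": 0, "dy": 0, "dz": 0.09, "wx": 0, "wy": 0, "wz": 0},
    {"dx": 0, "dy": 0, "dz": 0, "wx": 0, "wy": 0, "wz": 0}
  ]
}}

```text
time_s: 12.93
tcp_pos: [0.5236, -0.0211, 0.1535]
eef_rot: [142.6, 89.9, -86.1]
contact_force: [-0.2, 0.5, -1.8]
gripper_width: 0.0121
```

```bash
python3 e.py
python3 - <<'E'
from plant import r
from h import *
for n in("scene","side"):
    p,d=r.capture(n);m=r.camera_model(n)
    for s,c in((13.4,(0,255,0)),):
        q=path(s)+[-1.2,0];uv=proj(m,np.c_[p2w(q),np.full(len(q),.12)])
        big=cv2.resize(p[:,:,::-1],None,fx=5,fy=5,interpolation=cv2.INTER_CUBIC)
        if n=="side":
            pass
        u0,v0=uv.mean(0)*5
    np.savez(f"pics/{n}4.npz",p=p,d=d,**m)
    u0,v0=int(max(u0-390,0)),int(max(v0-300,0))
    cv2.imwrite(f"pics/{n}4.png",big[v0:v0+600,u0:u0+780])
E
```

```text
t 12.93 tcp [523.6 -21.1 153.5] plate [-16.   -8.8] phi -138.72 phi_plate -150.07 down [ 0.    -0.002 -1.   ] F [-0.18  0.53 -1.83] Fplate [-0.07  0.55] w 12.1 j [ 19.  11. -25.   0. -54.  22.]
Ftool [ 1.83 -0.21  0.52]
arc now 158.2 off path [0.07 0.13] total to 400
[0.0, -0.24, -0.0, -0.01, -0.02, -0.01] -> plate [-11.7  -6.4] head 30.0
```

View pics/side4.png

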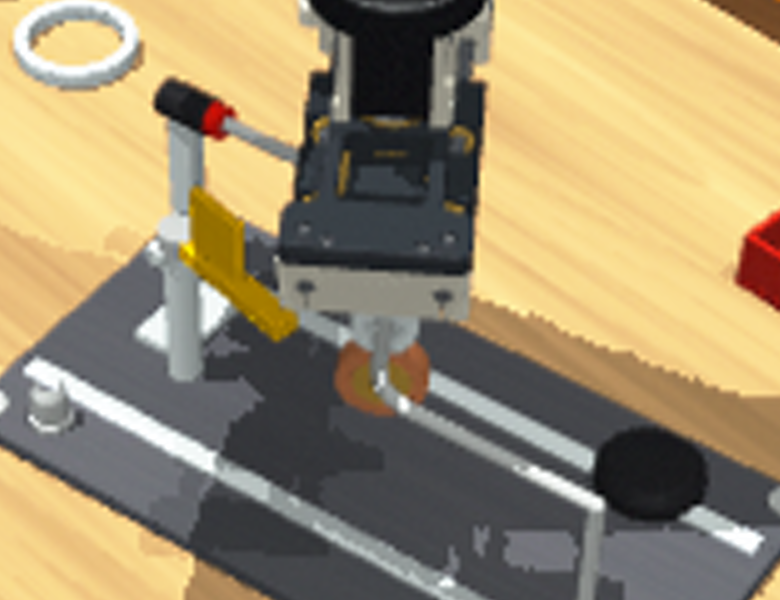

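View pics/scene4.png

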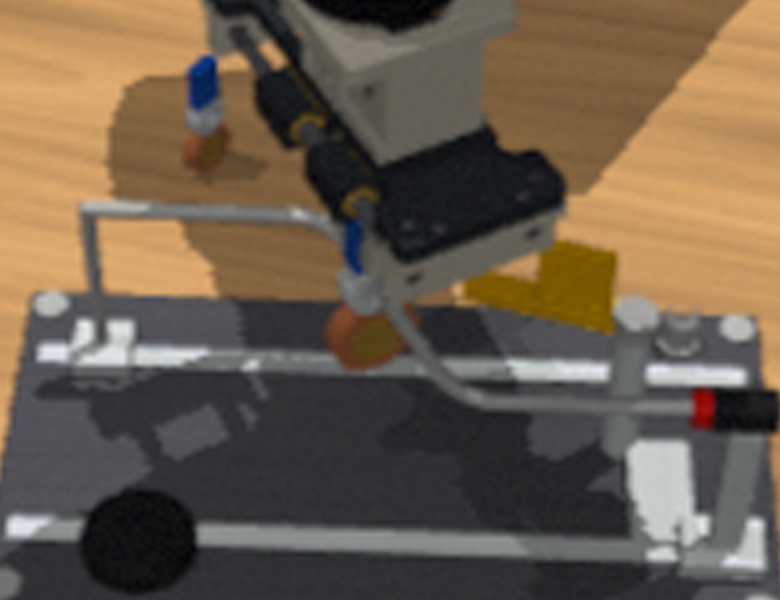

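```bash
python3 f.py 13.3 -1.2 214 5 153.4 12
```

```text
t 13.03 tcp [523.7 -21.1 153.5] plate [-15.8  -8.8] phi -138.71 phi_plate -150.06 down [ 0.    -0.002 -1.   ] F [-0.18 -0.05 -0.78] Fplate [-0.19 -0.01] w 11.8 j [ 19.  11. -25.   0. -54.  22.]
arc now 158.2 off path [ 0.2  -0.33] total to 214.0
[0.01, -0.25, 0.02, -0.01, -0.02, -0.01] -> plate [-11.7  -6. ] head 30.0
[0.0, -0.25, -0.0, 0.0, 0.0, 0.0] -> plate [-7.4 -3.5] head 30.0
[0.0, -0.25, -0.0, 0.0, 0.0, 0.0] -> plate [-3. -1.] head 30.0
[0.0, -0.25, -0.0, -0.0, 0.0, 0.0] -> plate [1.3 1.5] head 30.0
[0.0, -0.25, -0.0, 0.0, 0.0, 0.0] -> plate [5.6 4. ] head 30.0
[0.0, -0.25, -0.0, 0.0, 0.0, 0.0] -> plate [10.   6.5] head 30.0
[0.0, -0.25, 0.0, -0.0, 0.0, 0.0] -> plate [14.3  9. ] head 30.0
[0.0, -0.25, -0.0, 0.0, 0.0, 0.0] -> plate [18.6 11.5] head 30.0
[0.0, -0.25, -0.0, 0.0, 0.0, 0.0] -> plate [22.9 14. ] head 30.0
[0.0, -0.25, 0.0, -0.0, 0.0, 0.0] -> plate [27.3 16.5] head 30.0
[0.0, -0.25, -0.0, -0.0, 0.0, 0.0] -> plate [31.6 19. ] head 30.0
[0.0, -0.04, 0.0, 0.0, 0.0, 0.0] -> plate [32.3 19.4] head 30.0
```

Call:
{"api": "arm_command", "payload": {
  "plan": [
    {"dx": 0.01, "dy": -0.25, "dz": 0.02, "wx": 0, "wy": -0.02, "wz": 0},
    {"dx": 0, "dy": -0.25, "dz": 0, "wx": 0, "wy": 0, "wz": 0},
    {"dx": 0, "dy": -0.25, "dz": 0, "wx": 0, "wy": 0, "wz": 0},
    {"dx": 0, "dy": -0.25, "dz": 0, "wx": 0, "wy": 0, "wz": 0},
    {"dx": 0, "dy": -0.25, "dz": 0, "wx": 0, "wy": 0, "wz": 0},
    {"dx": 0, "dy": 0, "dz": 0, "wx": 0, "wy": 0, "wz": 0}
  ]
}}

```text
time_s: 13.53
tcp_pos: [0.5449, -0.0025, 0.1535]
eef_rot: [145.5, 90.0, -83.2]
contact_force: [0.3, 0.2, -1.4]
gripper_width: 0.012
```

```bash
python3 f.py 13.3 -1.2 214 5 153.4 12
```

```text
t 13.53 tcp [544.9  -2.5 153.5] plate [8.6 5.2] phi -138.7 phi_plate -150.05 down [ 0.    -0.001 -1.   ] F [ 0.34  0.17 -1.39] Fplate [0.37 0.1 ] w 12.0 j [ 20.  12. -22.   0. -55.  21.]
arc now 186.2 off path [ 0.4  -0.26] total to 214.0
[0.01, -0.24, 0.02, -0.01, -0.01, -0.0] -> plate [12.6  8. ] head 30.0
[0.0, -0.25, -0.0, -0.0, 0.0, 0.0] -> plate [16.9 10.5] head 30.0
[0.0, -0.25, -0.0, -0.0, 0.0, 0.0] -> plate [21.2 13. ] head 30.0
[0.0, -0.25, -0.0, 0.0, 0.0, 0.0] -> plate [25.6 15.5] head 30.0
[0.0, -0.25, 0.0, 0.0, 0.0, 0.0] -> plate [29.9 18. ] head 30.0
[0.0, -0.14, -0.0, -0.0, 0.0, 0.0] -> plate [32.3 19.4] head 30.0
```

Call:
{"api": "arm_command", "payload": {
  "plan": [
    {"dx": 0.01, "dy": -0.25, "dz": 0.02, "wx": 0, "wy": -0.01, "wz": 0},
    {"dx": 0, "dy": -0.25, "dz": 0, "wx": 0, "wy": 0, "wz": 0},
    {"dx": 0, "dy": -0.25, "dz": 0, "wx": 0, "wy": 0, "wz": 0},
    {"dx": 0, "dy": -0.25, "dz": 0, "wx": 0, "wy": 0, "wz": 0},
    {"dx": 0, "dy": -0.2, "dz": 0, "wx": 0, "wy": 0, "wz": 0},
    {"dx": 0, "dy": 0, "dz": 0, "wx": 0, "wy": 0, "wz": 0}
  ]
}}

```text
time_s: 14.03
tcp_pos: [0.5649, 0.0158, 0.1529]
eef_rot: [57.4, 89.9, -171.3]
contact_force: [0.4, -0.5, -1.7]
gripper_width: 0.0118
```

```bash
python3 f.py 13.3 -1.2 260 2 153.4 10
```

```text
t 14.03 tcp [564.9  15.8 152.9] plate [31.8 19.2] phi -138.69 phi_plate -150.04 down [-0.001 -0.    -1.   ] F [ 0.36 -0.49 -1.72] Fplate [ 0.26 -0.56] w 11.8 j [ 21.  14. -20.  -0. -56.  20.]
arc now 213.2 off path [0.15 0.2 ] total to 260.0
[-0.03, -0.09, -0.0, -0.01, 0.01, -0.01] -> plate [33.3 20. ] head 30.0
[0.0, -0.1, 0.0, 0.0, 0.0, 0.0] -> plate [35.1 21. ] head 30.0
[0.0, -0.1, 0.0, -0.0, 0.0, 0.0] -> plate [36.8 22. ] head 30.0
[0.0, -0.1, -0.0, 0.0, 0.0, 0.0] -> plate [38.5 23. ] head 30.0
[0.0, -0.1, 0.0, -0.71, 0.0, 0.0] -> plate [40.2 24. ] head 33.2
[0.0, -0.1, 0.0, -0.83, 0.0, 0.0] -> plate [41.9 25.2] head 37.1
[0.0, -0.1, 0.0, -0.83, 0.0, 0.0] -> plate [43.4 26.4] head 40.9
[0.0, -0.1, 0.0, -0.83, 0.0, 0.0] -> plate [44.9 27.8] head 44.7
[0.0, -0.1, 0.0, -0.83, 0.0, 0.0] -> plate [46.3 29.3] head 48.5
[0.0, -0.1, 0.0, -0.83, 0.0, 0.0] -> plate [47.5 30.8] head 52.3
```

Call:
{"api": "arm_command", "payload": {
  "plan": [
    {"dx": -0.03, "dy": -0.18, "dz": 0, "wx": 0, "wy": 0.01, "wz": 0},
    {"dx": 0, "dy": -0.18, "dz": 0, "wx": 0, "wy": 0, "wz": 0},
    {"dx": 0, "dy": -0.1, "dz": 0, "wx": -0.75, "wy": 0, "wz": 0},
    {"dx": 0, "dy": -0.1, "dz": 0.01, "wx": -0.85, "wy": 0, "wz": 0},
    {"dx": 0, "dy": -0.1, "dz": 0, "wx": -0.85, "wy": 0, "wz": 0},
    {"dx": 0, "dy": 0, "dz": 0, "wx": 0, "wy": 0, "wz": 0}
  ]
}}

```text
time_s: 14.53
tcp_pos: [0.5754, 0.0259, 0.1535]
eef_rot: [89.0, 89.9, -128.0]
contact_force: [0.3, -1.0, -2.7]
gripper_width: 0.012
```

```bash
python3 f.py 13.3 -1.2 260 2 153.4 6
```

```text
t 14.53 tcp [575.4  25.9 153.5] plate [44.1 27. ] phi -127.0 phi_plate -138.35 down [-0.001 -0.001 -1.   ] F [ 0.34 -0.96 -2.73] Fplate [ 0.14 -1.01] w 12.0 j [ 22.  15. -19.   0. -56.  31.]
arc now 228.0 off path [0.06 0.07] total to 260.0
[0.0, -0.1, 0.0, -1.0, 0.0, -0.02] -> plate [45.5 28.4] head 46.2
[0.0, -0.1, 0.0, -0.83, 0.0, 0.0] -> plate [46.8 29.9] head 50.1
[0.0, -0.1, 0.0, -0.83, 0.0, 0.0] -> plate [48.  31.4] head 53.9
[0.0, -0.1, 0.0, -0.83, 0.0, 0.0] -> plate [49.2 33.1] head 57.7
[0.0, -0.1, 0.0, -0.83, 0.0, 0.0] -> plate [50.2 34.8] head 61.5
[0.0, -0.1, 0.0, -0.83, 0.0, 0.0] -> plate [51.1 36.6] head 65.3
```

Call:
{"api": "arm_command", "payload": {
  "plan": [
    {"dx": 0, "dy": -0.09, "dz": 0, "wx": -1, "wy": 0, "wz": -0.02},
    {"dx": 0, "dy": -0.1, "dz": 0.01, "wx": -0.86, "wy": 0, "wz": 0},
    {"dx": 0, "dy": -0.1, "dz": 0, "wx": -0.86, "wy": 0, "wz": 0},
    {"dx": 0, "dy": 0, "dz": 0, "wx": 0, "wy": 0, "wz": 0}
  ]
}}

```text
time_s: 14.87
tcp_pos: [0.5785, 0.0311, 0.1535]
eef_rot: [-71.0, 90.0, 84.5]
contact_force: [0.4, -0.5, -1.4]
gripper_width: 0.012
```

```bash
python3 f.py 13.3 -1.2 260 2 153.4 6
```

```text
t 14.87 tcp [578.5  31.1 153.5] plate [48.1 31.5] phi -114.52 phi_plate -125.87 down [ 0.  0. -1.] F [ 0.39 -0.48 -1.45] Fplate [ 0.28 -0.55] w 12.0 j [ 22.  16. -18.  -0. -56.  43.]
arc now 234.5 off path [-0.21 -0.33] total to 260.0
[0.01, -0.12, 0.01, -0.99, 0.0, 0.0] -> plate [49.4 33.5] head 58.6
[0.0, -0.1, 0.0, -0.83, 0.0, 0.0] -> plate [50.4 35.3] head 62.5
[0.0, -0.1, 0.0, -0.83, 0.0, 0.0] -> plate [51.3 37.1] head 66.3
[0.0, -0.1, 0.0, -0.83, 0.0, 0.0] -> plate [52.  38.9] head 70.1
[0.0, -0.1, 0.0, -0.83, 0.0, 0.0] -> plate [52.6 40.8] head 73.9
[0.0, -0.1, 0.0, -0.83, 0.0, 0.0] -> plate [53.1 42.8] head 77.7
```

Call:
{"api": "arm_command", "payload": {
  "plan": [
    {"dx": 0.01, "dy": -0.12, "dz": 0.01, "wx": -1, "wy": 0, "wz": 0},
    {"dx": 0, "dy": -0.1, "dz": 0, "wx": -0.86, "wy": 0, "wz": 0},
    {"dx": 0, "dy": -0.1, "dz": 0.01, "wx": -0.86, "wy": 0, "wz": 0},
    {"dx": 0, "dy": -0.1, "dz": 0, "wx": -0.86, "wy": 0, "wz": 0},
    {"dx": 0, "dy": 0, "dz": 0, "wx": 0, "wy": 0, "wz": 0}
  ]
}}

```text
time_s: 15.28
tcp_pos: [0.5805, 0.0389, 0.1535]
eef_rot: [-49.5, 90.0, 121.9]
contact_force: [0.8, -0.1, -1.6]
gripper_width: 0.0119
```

```bash
python3 f.py 13.3 -1.2 260 2 153.4 6
```

```text
t 15.28 tcp [580.5  38.9 153.5] plate [51.6 38.8] phi -98.59 phi_plate -109.94 down [-0.  0. -1.] F [ 0.76 -0.1  -1.61] Fplate [ 0.73 -0.25] w 11.9 j [ 23.  16. -18.  -0. -56.  58.]
arc now 242.0 off path [-0.24  0.29] total to 260.0
[0.0, -0.09, -0.01, -0.67, 0.0, 0.0] -> plate [52.5 40.4] head 73.1
[0.0, -0.1, 0.0, -0.83, 0.0, 0.0] -> plate [53.  42.3] head 77.0
[0.0, -0.1, 0.0, -0.83, 0.0, 0.0] -> plate [53.4 44.3] head 80.8
[0.0, -0.1, 0.0, -0.83, 0.0, 0.0] -> plate [53.7 46.3] head 84.6
[0.0, -0.1, 0.0, -0.81, 0.0, 0.0] -> plate [53.8 48.3] head 88.3
[0.0, -0.1, 0.0, -0.37, 0.0, 0.0] -> plate [53.8 50.3] head 90.0
```

Call:
{"api": "arm_command", "payload": {
  "plan": [
    {"dx": 0, "dy": -0.09, "dz": -0.01, "wx": -0.68, "wy": 0, "wz": 0},
    {"dx": 0, "dy": -0.1, "dz": 0, "wx": -0.85, "wy": 0, "wz": 0},
    {"dx": 0, "dy": -0.1, "dz": 0, "wx": -0.85, "wy": 0, "wz": 0},
    {"dx": 0, "dy": -0.1, "dz": 0.01, "wx": -0.85, "wy": 0, "wz": 0},
    {"dx": 0, "dy": -0.1, "dz": 0, "wx": -0.8, "wy": 0, "wz": 0},
    {"dx": 0, "dy": -0.1, "dz": 0, "wx": -0.36, "wy": 0, "wz": 0},
    {"dx": 0, "dy": -0.1, "dz": 0, "wx": 0, "wy": 0, "wz": 0},
    {"dx": 0, "dy": 0, "dz": 0, "wx": 0, "wy": 0, "wz": 0}
  ]
}}

```text
time_s: 15.95
tcp_pos: [0.5793, 0.052, 0.1535]
eef_rot: [-20.3, 90.0, 169.8]
contact_force: [-0.2, -0.0, -1.5]
gripper_width: 0.012
```

```bash
python3 f.py 13.3 -1.2 330 5 153.4 14
```

```text
t 15.95 tcp [579.3  52.  153.5] plate [53.  51.8] phi -79.93 phi_plate -91.28 down [-0.001  0.    -1.   ] F [-0.21 -0.05 -1.5 ] Fplate [-0.22 -0.01] w 12.0 j [ 24.  16. -18.  -0. -56.  76.]
arc now 255.9 off path [-0.77 -0.29] total to 330.0
[0.01, -0.27, -0.03, -0.28, 0.01, 0.0] -> plate [53.8 57.1] head 90.0
[0.0, -0.25, -0.0, 0.0, 0.0, 0.0] -> plate [53.8 62.1] head 90.0
[0.0, -0.25, -0.0, 0.0, 0.0, 0.0] -> plate [53.8 67.1] head 90.0
[0.0, -0.25, -0.0, 0.0, 0.0, 0.0] -> plate [53.8 72.1] head 90.0
[0.0, -0.25, -0.0, 0.0, 0.0, 0.0] -> plate [53.8 77.1] head 90.0
[0.0, -0.25, 0.0, 0.0, 0.0, 0.0] -> plate [53.8 82.1] head 90.0
[0.0, -0.25, -0.0, 0.0, 0.0, 0.0] -> plate [53.8 87.1] head 90.0
[0.0, -0.25, -0.0, 0.0, 0.0, 0.0] -> plate [53.8 92.1] head 90.0
[0.0, -0.25, 0.0, 0.0, 0.0, 0.0] -> plate [53.8 97.1] head 90.0
[0.0, -0.25, -0.0, 0.0, 0.0, 0.0] -> plate [ 53.8 102.1] head 90.0
[0.0, -0.25, -0.0, 0.0, 0.0, 0.0] -> plate [ 53.8 107.1] head 90.0
[0.0, -0.25, -0.0, 0.0, 0.0, 0.0] -> plate [ 53.8 112.1] head 90.0
[0.0, -0.25, -0.0, 0.0, 0.0, 0.0] -> plate [ 53.8 117.1] head 90.0
[0.0, -0.25, -0.0, 0.0, 0.0, 0.0] -> plate [ 53.8 122.1] head 90.0
```

Call:
{"api": "arm_command", "payload": {
  "plan": [
    {"dx": 0.01, "dy": -0.25, "dz": -0.03, "wx": -0.28, "wy": 0.01, "wz": 0},
    {"dx": 0, "dy": -0.25, "dz": 0, "wx": 0, "wy": 0, "wz": 0},
    {"dx": 0, "dy": -0.25, "dz": 0, "wx": 0, "wy": 0, "wz": 0},
    {"dx": 0, "dy": -0.25, "dz": 0, "wx": 0, "wy": 0, "wz": 0},
    {"dx": 0, "dy": -0.25, "dz": 0, "wx": 0, "wy": 0, "wz": 0},
    {"dx": 0, "dy": -0.25, "dz": 0, "wx": 0, "wy": 0, "wz": 0},
    {"dx": 0, "dy": 0, "dz": 0, "wx": 0, "wy": 0, "wz": 0}
  ]
}}

```text
time_s: 16.53
tcp_pos: [0.5736, 0.0847, 0.1534]
eef_rot: [-117.4, 90.0, 73.6]
contact_force: [-0.4, -0.4, -1.3]
gripper_width: 0.0117
```

```bash
python3 f.py 13.3 -1.2 318 5 153.4 14
```

```text
t 16.53 tcp [573.6  84.7 153.4] plate [53.9 85.1] phi -79.01 phi_plate -90.36 down [ 0.  0. -1.] F [-0.36 -0.36 -1.34] Fplate [-0.43 -0.28] w 11.7 j [ 28.  16. -18.  -0. -56.  73.]
arc now 288.9 off path [ 0.06 -0.03] total to 318.0
[-0.0, -0.25, 0.0, -0.08, -0.0, 0.0] -> plate [53.8 90.1] head 90.0
[0.0, -0.25, -0.0, 0.0, 0.0, 0.0] -> plate [53.8 95.1] head 90.0
[0.0, -0.25, -0.0, 0.0, 0.0, 0.0] -> plate [ 53.8 100.1] head 90.0
[0.0, -0.25, -0.0, 0.0, 0.0, 0.0] -> plate [ 53.8 105.1] head 90.0
[0.0, -0.25, -0.0, 0.0, 0.0, 0.0] -> plate [ 53.8 110.1] head 90.0
[0.0, -0.21, 0.0, 0.0, 0.0, 0.0] -> plate [ 53.8 114.2] head 90.0
```

Call:
{"api": "arm_command", "payload": {
  "plan": [
    {"dx": 0, "dy": -0.25, "dz": 0, "wx": -0.08, "wy": 0, "wz": 0},
    {"dx": 0, "dy": -0.25, "dz": 0, "wx": 0, "wy": 0, "wz": 0},
    {"dx": 0, "dy": -0.25, "dz": 0, "wx": 0, "wy": 0, "wz": 0},
    {"dx": 0, "dy": -0.25, "dz": 0, "wx": 0, "wy": 0, "wz": 0},
    {"dx": 0, "dy": -0.25, "dz": 0, "wx": 0, "wy": 0, "wz": 0},
    {"dx": 0, "dy": -0.2, "dz": 0, "wx": 0, "wy": 0, "wz": 0},
    {"dx": 0, "dy": 0, "dz": 0, "wx": 0, "wy": 0, "wz": 0}
  ],
  "force": 18
}}

```text
time_s: 17.12
tcp_pos: [0.5672, 0.1166, 0.1534]
eef_rot: [-118.8, 90.0, 72.6]
contact_force: [-0.5, -0.5, -0.6]
gripper_width: 0.0115
```

```bash
python3 g.py 53.8 124 153.4 -90 4
```

```text
t 17.12 tcp [567.2 116.6 153.4] plate [ 53.9 117.6] phi -78.6 phi_plate -89.95 down [ 0.  0. -1.] F [-0.49 -0.51 -0.61] Fplate [-0.58 -0.41] w 11.5 j [ 31.  16. -18.  -0. -56.  70.]
shift shares total [-0.   -0.32  0.  ] turn shares total [ 0.01 -0.    0.  ] | per row /4: [-0.001 -0.08   0.001] [ 0.003 -0.001  0.001]
```

Approach in 2 mm rows now, watching the force.

Call:
{"api": "arm_command", "payload": {
  "plan": [
    {"dx": 0, "dy": -0.1, "dz": 0, "wx": 0, "wy": 0, "wz": 0},
    {"dx": 0, "dy": -0.1, "dz": 0, "wx": 0, "wy": 0, "wz": 0},
    {"dx": 0, "dy": -0.1, "dz": 0, "wx": 0, "wy": 0, "wz": 0},
    {"dx": 0, "dy": -0.1, "dz": 0, "wx": 0, "wy": 0, "wz": 0}
  ]
}}

```text
time_s: 17.45
tcp_pos: [0.5654, 0.125, 0.1534]
eef_rot: [-117.8, 90.0, 73.6]
contact_force: [0.1, 0.1, -1.7]
gripper_width: 0.0123
```

```bash
python3 g.py 53.8 126 153.4 -90 4
```

```text
t 17.45 tcp [565.4 125.  153.4] plate [ 53.8 126.2] phi -78.6 phi_plate -89.95 down [ 0.  0. -1.] F [ 0.11  0.12 -1.66] Fplate [0.13 0.1 ] w 12.3 j [ 32.  16. -18.  -0. -56.  70.]
shift shares total [-0.    0.01  0.  ] turn shares total [ 0.01 -0.    0.  ] | per row /4: [-0.     0.002  0.   ] [ 0.003 -0.     0.001]
```

Call:
{"api": "arm_command", "payload": {
  "plan": [
    {"dx": 0, "dy": -0.07, "dz": 0, "wx": 0, "wy": 0, "wz": 0},
    {"dx": 0, "dy": -0.07, "dz": 0, "wx": 0, "wy": 0, "wz": 0}
  ]
}}

```text
time_s: 17.62
tcp_pos: [0.5648, 0.1279, 0.1534]
eef_rot: [-137.9, 90.0, 53.5]
contact_force: [1.4, -2.1, -1.9]
gripper_width: 0.0124
```

```bash
python3 g.py 53.8 126 153.4 -90 4
```

```text
t 17.62 tcp [564.8 127.9 153.4] plate [ 53.8 129.1] phi -78.61 phi_plate -89.96 down [ 0.  0. -1.] F [ 1.4  -2.06 -1.86] Fplate [ 0.97 -2.29] w 12.4 j [ 32.  16. -18.  -0. -56.  69.]
shift shares total [ 0.    0.16 -0.  ] turn shares total [ 0.01 -0.    0.  ] | per row /4: [ 0.     0.039 -0.   ] [ 0.002 -0.     0.   ]
```

Call:
{"api": "arm_command", "payload": {
  "plan": [
    {"dx": 0, "dy": -0.06, "dz": 0, "wx": 0, "wy": 0, "wz": 0},
    {"dx": 0, "dy": -0.06, "dz": 0, "wx": 0, "wy": 0, "wz": 0},
    {"dx": 0, "dy": -0.06, "dz": 0, "wx": 0, "wy": 0, "wz": 0}
  ]
}}

```text
time_s: 17.87
tcp_pos: [0.5643, 0.1308, 0.1534]
eef_rot: [77.5, 89.9, -91.1]
contact_force: [1.5, -1.3, -1.5]
gripper_width: 0.012
```

```bash
python3 g.py 53.8 136 153.4 -90 4
```

```text
t 17.87 tcp [564.3 130.8 153.4] plate [ 53.8 132.1] phi -78.62 phi_plate -89.97 down [-0.    -0.001 -1.   ] F [ 1.53 -1.34 -1.51] Fplate [ 1.24 -1.61] w 12.0 j [ 32.  16. -18.   0. -56.  69.]
shift shares total [-0.  -0.2 -0. ] turn shares total [ 0.01  0.   -0.02] | per row /4: [-0.001 -0.049 -0.   ] [ 0.001  0.001 -0.004]
```

Call:
{"api": "arm_command", "payload": {
  "plan": [
    {"dx": 0, "dy": -0.05, "dz": 0, "wx": 0, "wy": 0, "wz": 0}
  ]
}}

```text
time_s: 17.95
tcp_pos: [0.5641, 0.1316, 0.1534]
eef_rot: [79.0, 89.9, -89.6]
contact_force: [2.3, -2.1, -1.1]
gripper_width: 0.0118
```

```bash
python3 g.py 53.8 136 153.4 -90 4
```

```text
t 17.95 tcp [564.1 131.6 153.4] plate [ 53.8 133. ] phi -78.63 phi_plate -89.98 down [ 0.    -0.002 -1.   ] F [ 2.28 -2.13 -1.15] Fplate [ 1.82 -2.54] w 11.8 j [ 33.  16. -18.   0. -56.  69.]
shift shares total [-0.   -0.15 -0.  ] turn shares total [ 0.    0.   -0.02] | per row /4: [-0.    -0.038 -0.   ] [ 0.001  0.001 -0.005]
```

Call:
{"api": "arm_command", "payload": {
  "plan": [
    {"dx": 0, "dy": -0.02, "dz": -0.06, "wx": 0, "wy": 0, "wz": -0.02},
    {"dx": 0, "dy": -0.02, "dz": 0, "wx": 0, "wy": 0, "wz": 0}
  ]
}}

```text
time_s: 18.12
tcp_pos: [0.5647, 0.1325, 0.1533]
eef_rot: [8.8, 89.9, -159.8]
contact_force: [1.0, -2.4, -2.6]
gripper_width: 0.0119
```

```bash
python3 g.py 53.8 136 153.4 -90 4
```

```text
t 18.12 tcp [564.7 132.5 153.3] plate [ 54.6 133.7] phi -78.63 phi_plate -89.98 down [-0.001 -0.    -1.   ] F [ 1.02 -2.44 -2.57] Fplate [ 0.52 -2.6 ] w 11.9 j [ 33.  16. -18.  -0. -56.  69.]
shift shares total [-0.01 -0.12  0.04] turn shares total [ 0.01  0.02 -0.  ] | per row /4: [-0.002 -0.029  0.01 ] [ 0.001  0.004 -0.001]
```

Lateral load dropped; continue in about 1 mm steps.

Call:
{"api": "arm_command", "payload": {
  "plan": [
    {"dx": 0, "dy": -0.05, "dz": -0.02, "wx": 0, "wy": 0, "wz": 0},
    {"dx": 0, "dy": -0.04, "dz": 0, "wx": 0, "wy": 0, "wz": 0}
  ]
}}

```text
time_s: 18.28
tcp_pos: [0.5646, 0.1341, 0.1532]
eef_rot: [13.2, 89.9, -155.4]
contact_force: [1.6, -1.8, -1.9]
gripper_width: 0.012
```

```bash
python3 g.py 54.6 137 153.4 -90 4
```

```text
t 18.28 tcp [564.6 134.1 153.2] plate [ 54.8 135.3] phi -78.65 phi_plate -90.0 down [-0.002 -0.001 -1.   ] F [ 1.57 -1.77 -1.92] Fplate [ 1.19 -2.04] w 12.0 j [ 33.  16. -18.  -0. -56.  69.]
shift shares total [-0.01 -0.09  0.01] turn shares total [ 0.    0.02 -0.01] | per row /4: [-0.003 -0.021  0.003] [ 0.     0.006 -0.001]
```

Call:
{"api": "arm_command", "payload": {
  "plan": [
    {"dx": 0, "dy": -0.04, "dz": 0, "wx": 0, "wy": 0, "wz": 0}
  ]
}}

```text
time_s: 18.37
tcp_pos: [0.5644, 0.135, 0.1532]
eef_rot: [13.2, 89.9, -155.4]
contact_force: [1.6, -1.8, -2.0]
gripper_width: 0.012
```

```bash
python3 g.py 54.6 137 153.4 -90 4
```

```text
t 18.37 tcp [564.4 135.  153.2] plate [ 54.8 136.1] phi -78.65 phi_plate -90.0 down [-0.002 -0.001 -1.   ] F [ 1.58 -1.83 -2.01] Fplate [ 1.19 -2.11] w 12.0 j [ 33.  16. -18.  -0. -56.  69.]
shift shares total [-0.01 -0.04  0.01] turn shares total [ 0.    0.02 -0.01] | per row /4: [-0.003 -0.011  0.003] [ 0.     0.006 -0.001]
```

Call:
{"api": "arm_command", "payload": {
  "plan": [
    {"dx": 0, "dy": -0.03, "dz": 0, "wx": 0, "wy": 0, "wz": 0}
  ]
}}

```text
time_s: 18.45
tcp_pos: [0.5643, 0.1355, 0.1532]
eef_rot: [17.5, 89.9, -151.2]
contact_force: [0.6, -5.1, -1.6]
gripper_width: 0.0121
```

```bash
python3 g.py
```

```text
t 18.45 tcp [564.3 135.5 153.2] plate [ 54.8 136.7] phi -78.65 phi_plate -90.0 down [-0.002 -0.001 -1.   ] F [ 0.59 -5.13 -1.59] Fplate [-0.43 -5.15] w 12.1 j [ 33.  16. -18.  -0. -56.  69.]
```

Call:
{"api": "arm_command", "payload": {
  "plan": [
    {"dx": 0, "dy": -0.03, "dz": 0, "wx": 0, "wy": 0, "wz": 0}
  ]
}}

```text
time_s: 18.53
tcp_pos: [0.5643, 0.1356, 0.1532]
eef_rot: [35.7, 89.8, -132.9]
contact_force: [3.2, -6.7, -2.7]
gripper_width: 0.0118
```

```bash
python3 g.py
```

```text
t 18.53 tcp [564.3 135.6 153.2] plate [ 54.8 136.8] phi -78.64 phi_plate -89.99 down [-0.002 -0.002 -1.   ] F [ 3.22 -6.66 -2.69] Fplate [ 1.85 -7.17] w 11.8 j [ 33.  16. -18.   0. -56.  68.]
```

Call:
{"api": "arm_command", "payload": {
  "plan": [
    {"dx": 0, "dy": 0.015, "dz": 0, "wx": 0, "wy": 0, "wz": 0}
  ]
}}

```text
time_s: 18.62
tcp_pos: [0.5644, 0.1354, 0.1532]
eef_rot: [38.2, 89.9, -130.4]
contact_force: [-0.7, -0.4, -0.8]
gripper_width: 0.0119
```

```bash
python3 g.py
python3 - <<'E'
from plant import r
from h import *
for n in("scene","side"):
    p,d=r.capture(n);np.savez(f"pics/{n}5.npz",p=p,d=d,**r.camera_model(n))
    big=cv2.resize(p[:,:,::-1],None,fx=6,fy=6,interpolation=cv2.INTER_CUBIC)
    u,v=proj(r.camera_model(n),np.r_[p2w([55,130])[0],.12])[0]*6
    u,v=int(u-350),int(max(v-280,0));cv2.imwrite(f"pics/{n}5.png",big[v:v+560,u:u+700])
E
```

```text
t 18.62 tcp [564.4 135.4 153.2] plate [ 54.9 136.6] phi -78.64 phi_plate -89.99 down [-0.002 -0.002 -1.   ] F [-0.67 -0.38 -0.84] Fplate [-0.73 -0.24] w 11.9 j [ 33.  16. -18.   0. -56.  69.]
```

View pics/scene5.png

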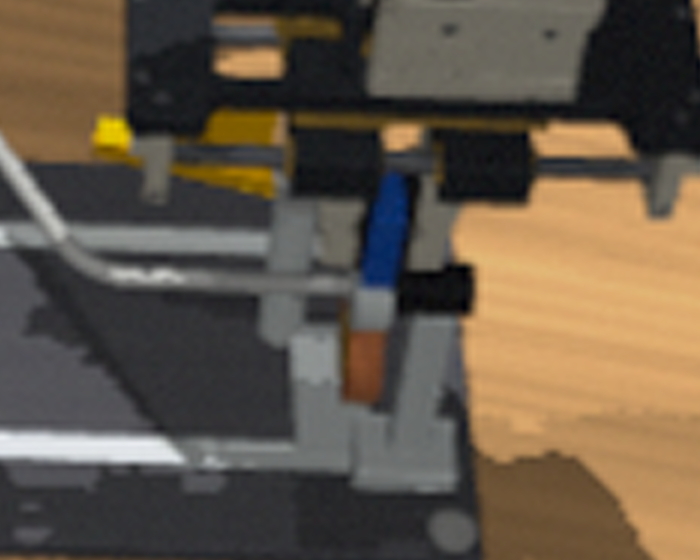

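View pics/side5.png

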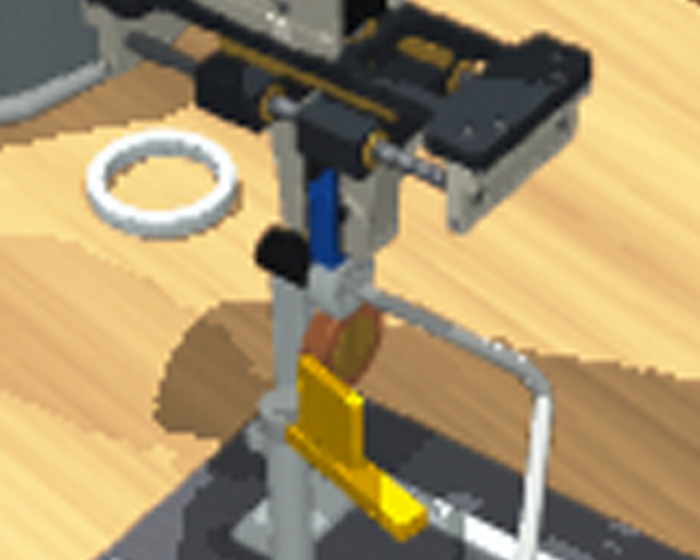

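Call:
{"api": "arm_command", "payload": {
  "plan": [
    {"dx": 0.08, "dy": 0, "dz": 0, "wx": 0, "wy": 0, "wz": 0},
    {"dx": 0.07, "dy": 0, "dz": 0, "wx": 0, "wy": 0, "wz": 0},
    {"dx": 0, "dy": 0, "dz": 0, "wx": 0, "wy": 0, "wz": 0}
  ]
}}

```text
time_s: 18.97
tcp_pos: [0.5646, 0.1355, 0.1504]
eef_rot: [46.6, 89.9, -122.0]
contact_force: [2.0, -2.6, -3.1]
gripper_width: 0.0124
```

```bash
python3 g.py
```

```text
t 18.97 tcp [564.6 135.5 150.4] plate [ 55.1 136.7] phi -78.63 phi_plate -89.98 down [-0.001 -0.002 -1.   ] F [ 2.02 -2.61 -3.05] Fplate [ 1.46 -2.95] w 12.4 j [ 33.  16. -18.   0. -56.  69.]
```

Call:
{"api": "arm_command", "payload": {
  "plan": [
    {"dx": 0, "dy": 0, "dz": 0, "wx": 0, "wy": 0, "wz": 0},
    {"dx": 0, "dy": 0, "dz": 0, "wx": 0, "wy": 0, "wz": 0},
    {"dx": 0, "dy": 0, "dz": 0, "wx": 0, "wy": 0, "wz": 0},
    {"dx": 0, "dy": 0, "dz": 0, "wx": 0, "wy": 0, "wz": 0},
    {"dx": 0, "dy": 0, "dz": 0, "wx": 0, "wy": 0, "wz": 0}
  ],
  "fingers": 0
}}

```text
time_s: 19.38
tcp_pos: [0.5653, 0.1373, 0.1509]
eef_rot: [-145.5, 89.9, 45.9]
contact_force: [0.1, 0.8, 0.3]
gripper_width: 0.0393
```

```bash
python3 g.py 55 137 230 -90 6
```

```text
t 19.38 tcp [565.3 137.3 150.9] plate [ 56.2 138.2] phi -78.61 phi_plate -89.96 down [ 0.001  0.001 -1.   ] F [0.08 0.76 0.3 ] Fplate [0.23 0.73] w 39.3 j [ 33.  16. -18.  -0. -56.  69.]
shift shares total [-3.95  0.06  0.05] turn shares total [ 0.01 -0.02  0.01] | per row /6: [-0.659  0.01   0.009] [ 0.002 -0.003  0.002]
```

Call:
{"api": "arm_command", "payload": {
  "plan": [
    {"dx": -0.3, "dy": 0, "dz": 0, "wx": 0, "wy": 0, "wz": 0},
    {"dx": -0.6, "dy": 0, "dz": 0, "wx": 0, "wy": 0, "wz": 0},
    {"dx": -0.8, "dy": 0, "dz": 0, "wx": 0, "wy": 0, "wz": 0},
    {"dx": -0.8, "dy": 0, "dz": 0, "wx": 0, "wy": 0, "wz": 0},
    {"dx": -0.8, "dy": 0, "dz": 0, "wx": 0, "wy": 0, "wz": 0},
    {"dx": -0.6, "dy": 0, "dz": 0, "wx": 0, "wy": 0, "wz": 0},
    {"dx": 0, "dy": 0, "dz": 0, "wx": 0, "wy": 0, "wz": 0}
  ]
}}

```text
time_s: 19.97
tcp_pos: [0.565, 0.1373, 0.2343]
eef_rot: [-135.9, 90.0, 55.5]
contact_force: [0.4, -1.0, 0.8]
gripper_width: 0.044
```

```bash
python3 g.py -58 97 225 -107 8
python3 - <<'E'
from plant import r
from h import *
for n in("scene","side","wrist"):
    m=r.camera_model(n);p,d=r.capture(n);np.savez(f"pics/{n}6.npz",p=p,d=d,**m)
    big=cv2.resize(p[:,:,::-1],None,fx=6,fy=6,interpolation=cv2.INTER_CUBIC)
    u,v=proj(m,np.r_[p2w([25,120])[0],.12])[0]*6
    u,v=int(max(u-350,0)),int(max(v-280,0));cv2.imwrite(f"pics/{n}6.png",p[:,:,::-1] if n=="wrist" else big[v:v+560,u:u+700])
E
```

```text
t 19.97 tcp [565.  137.3 234.3] plate [ 55.8 138.3] phi -78.58 phi_plate -89.93 down [ 0.     0.001 -1.   ] F [ 0.4  -0.99  0.77] Fplate [ 0.2  -1.04] w 44.0 j [ 33.  12. -12.  -0. -66.  69.]
shift shares total [0.46 2.06 5.69] turn shares total [ 3.72 -0.    0.01] | per row /8: [0.058 0.258 0.712] [ 0.466 -0.001  0.001]
```

View pics/scene6.png

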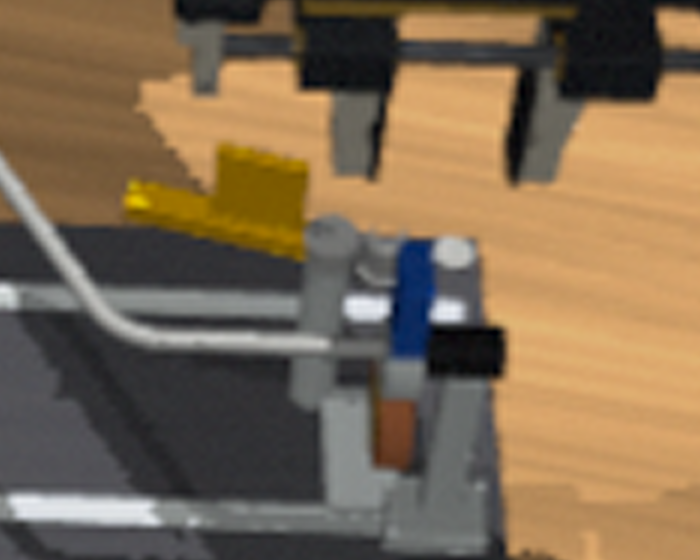

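View pics/wrist6.png

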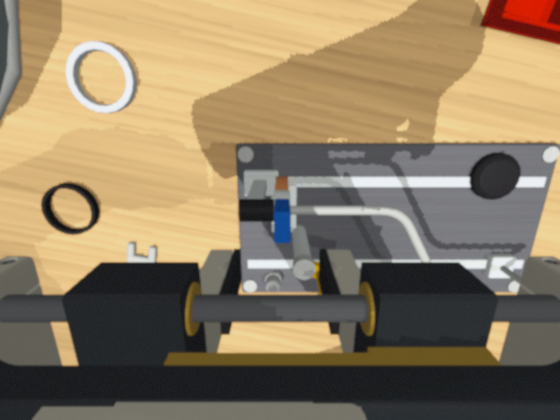

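Call:
{"api": "arm_command", "payload": {
  "plan": [
    {"dx": 0, "dy": 0.3, "dz": 0.8, "wx": 0, "wy": 0, "wz": 0},
    {"dx": 0, "dy": 0.3, "dz": 0.8, "wx": 0, "wy": 0, "wz": 0},
    {"dx": 0, "dy": 0.3, "dz": 0.8, "wx": 0, "wy": 0, "wz": 0},
    {"dx": 0, "dy": 0.3, "dz": 0.8, "wx": 0, "wy": 0, "wz": 0},
    {"dx": 0, "dy": 0.3, "dz": 0.8, "wx": 0, "wy": 0, "wz": 0},
    {"dx": 0, "dy": 0.3, "dz": 0.8, "wx": 0, "wy": 0, "wz": 0},
    {"dx": 0, "dy": 0.2, "dz": 0.6, "wx": 0.3, "wy": 0, "wz": 0},
    {"dx": 0, "dy": 0, "dz": 0.2, "wx": 0.8, "wy": 0, "wz": 0},
    {"dx": 0, "dy": 0, "dz": 0, "wx": 0.8, "wy": 0, "wz": 0},
    {"dx": 0, "dy": 0, "dz": 0, "wx": 0.8, "wy": 0, "wz": 0},
    {"dx": 0, "dy": 0, "dz": 0, "wx": 0.8, "wy": 0, "wz": 0},
    {"dx": 0, "dy": 0, "dz": 0, "wx": 0.1, "wy": 0, "wz": 0}
  ],
  "fingers": 1
}}

```text
time_s: 21.12
tcp_pos: [0.4492, 0.0695, 0.2184]
eef_rot: [27.7, 88.5, -158.3]
contact_force: [-0.5, -0.1, -0.1]
gripper_width: 0.0003
```

```bash
python3 g.py -58 97 135 -107 8
python3 - <<'E'
from plant import r
from h import *
n="wrist"
m=r.camera_model(n);p,d=r.capture(n);np.savez(f"pics/{n}7.npz",p=p,d=d,**m);cv2.imwrite(f"pics/{n}7.png",p[:,:,::-1])
P=cloud(m,d);hsv=cv2.cvtColor(p,cv2.COLOR_RGB2HSV)
Y=(hsv[...,1]>150)&(hsv[...,0]>20)&(hsv[...,0]<35)&(d>0)&(P[...,2]>.09)&(P[...,2]<.16)
pl=w2p(P[Y][:,:2]);z=P[Y][:,2];k=(pl[:,0]>-80)&(pl[:,0]<70)&(pl[:,1]>20)&(pl[:,1]<150)
pl,z=pl[k],z[k];top=z>.140
print(len(z),pl.min(0),pl.max(0));
if top.sum()>10: print('fin top',cv2.minAreaRect(pl[top].astype(np.float32)))
a=z<.115
if a.sum()>10: print('arm',cv2.minAreaRect(pl[a].astype(np.float32)))
E
```

```text
t 21.12 tcp [449.2  69.5 218.4] plate [-71.1  94.6] phi -95.93 phi_plate -107.28 down [-0.024 -0.01  -1.   ] F [-0.47 -0.07 -0.05] Fplate [-0.47  0.03] w 0.3 j [ 33.   1. -26.  -0. -64.  51.]
shift shares total [ 4.15 -0.36 -0.69] turn shares total [-0.06  0.29 -0.15] | per row /8: [ 0.519 -0.045 -0.086] [-0.008  0.036 -0.019]
1733 [-38.36581467  34.57249897] [ 50.77518687 130.39205925]
fin top ((-19.95244598388672, 85.6898422241211), (35.512550354003906, 6.205313205718994), 74.91309356689453)
arm ((-2.054147720336914, 90.87651062011719), (127.57215118408203, 32.531105041503906), 50.931846618652344)
```

View pics/wrist7.png

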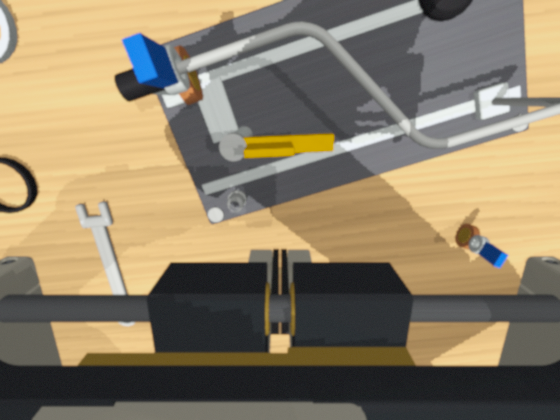

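Call:
{"api": "arm_command", "payload": {
  "plan": [
    {"dx": 0.1, "dy": -0.1, "dz": -0.2, "wx": 0, "wy": 0.29, "wz": -0.15},
    {"dx": 0.5, "dy": -0.1, "dz": -0.2, "wx": 0, "wy": 0, "wz": 0},
    {"dx": 0.8, "dy": -0.1, "dz": -0.1, "wx": 0, "wy": 0, "wz": 0},
    {"dx": 0.8, "dy": 0, "dz": 0, "wx": 0, "wy": 0, "wz": 0},
    {"dx": 0.8, "dy": 0, "dz": 0, "wx": 0, "wy": 0, "wz": 0},
    {"dx": 0.6, "dy": 0, "dz": 0, "wx": 0, "wy": 0, "wz": 0},
    {"dx": 0.3, "dy": 0, "dz": 0, "wx": 0, "wy": 0, "wz": 0},
    {"dx": 0, "dy": 0, "dz": 0, "wx": 0, "wy": 0, "wz": 0}
  ]
}}

```text
time_s: 21.83
tcp_pos: [0.459, 0.0741, 0.1313]
eef_rot: [31.1, 89.6, -153.8]
contact_force: [-0.2, 1.0, -0.8]
gripper_width: 0.0007
```

```bash
cat > k.py <<'E'
import sys
from h import *
from plant import r
# keeper rows: pusher centre at (r, off) in the fin frame, theta list
PV=np.array([-11.1,114.3])
def kp(th,rr,off):
    t=np.radians(th);u=np.array([np.cos(t),np.sin(t)]);n=np.array([u[1],-u[0]]) # n: clockwise side
    return PV+rr*u+off*n
if __name__=="__main__":
    s=r.get_state();show(s);print('Ftool',np.round(ori(s).T@s['contact_force'],2))
    th0,th1,dth,rr,off,z,dphi=[float(x) for x in sys.argv[1:8]]
    pl=w2p(s['tcp_pos'][:2])[0];v=pl-PV
    print('r',round(np.hypot(*v),1),'az',round(np.degrees(np.arctan2(v[1],v[0])),1))
    M=ori(s);pos=s['tcp_pos'].copy();th=th0
    for i in range(14):
        c=kp(th,rr,off);T=target(min(th+dphi,-15)+np.degrees(TH));pw=np.r_[p2w(c)[0],z/1000]
        print(np.round(np.r_[M.T@(pw-pos)/.02,Ro.from_matrix(M.T@T).as_rotvec()/.08],2).tolist(),'plate',np.round(c,1),'th',th)
        M=T;pos=pw
        if th>=th1: break
        th=min(th+dth,th1)
E
python3 k.py -107 -107 4 28 20 135 0
```

```text
t 21.83 tcp [459.   74.1 131.3] plate [-60.5  97.2] phi -94.95 phi_plate -106.3 down [-0.007 -0.003 -1.   ] F [-0.18  0.96 -0.77] Fplate [0.01 0.97] w 0.7 j [ 33.   7. -33.  -0. -50.  52.]
Ftool [ 0.77 -0.94  0.26]
r 52.3 az -160.9
[-0.19, -0.13, -1.11, 0.15, 0.08, -0.05] plate [-38.4  93.4] th -107.0
```

Call:
{"api": "arm_command", "payload": {
  "plan": [
    {"dx": -0.1, "dy": 0, "dz": -0.3, "wx": 0.1, "wy": 0.08, "wz": -0.05},
    {"dx": -0.05, "dy": 0, "dz": -0.4, "wx": 0, "wy": 0, "wz": 0},
    {"dx": 0, "dy": 0.05, "dz": -0.3, "wx": 0, "wy": 0, "wz": 0},
    {"dx": 0, "dy": 0.05, "dz": -0.2, "wx": 0, "wy": 0, "wz": 0},
    {"dx": 0, "dy": 0, "dz": 0, "wx": 0, "wy": 0, "wz": 0}
  ]
}}

```text
time_s: 22.25
tcp_pos: [0.4869, 0.0701, 0.1358]
eef_rot: [-166.7, 89.9, 8.0]
contact_force: [0.2, -0.2, -0.3]
gripper_width: 0.0001
```

```bash
python3 k.py -107 -95 4 30 12.5 134 0
```

```text
t 22.25 tcp [486.9  70.1 135.8] plate [-34.   87.8] phi -95.28 phi_plate -106.63 down [ 0.002  0.    -1.   ] F [ 0.21 -0.21 -0.33] Fplate [ 0.16 -0.25] w 0.1 j [ 31.   9. -30.   0. -51.  54.]
Ftool [ 0.33  0.19 -0.23]
r 35.0 az -130.8
[0.09, -0.1, -0.08, 0.08, -0.02, 0.01] plate [-31.8  89.3] th -107.0
[0.0, 0.04, -0.11, -0.87, 0.0, 0.0] plate [-30.   87.9] th -103.0
[0.0, 0.04, -0.11, -0.87, 0.0, 0.0] plate [-28.1  86.6] th -99.0
[0.0, 0.04, -0.11, -0.87, 0.0, 0.0] plate [-26.2  85.5] th -95.0
```

Call:
{"api": "arm_command", "payload": {
  "plan": [
    {"dx": 0.08, "dy": -0.08, "dz": -0.08, "wx": 0, "wy": 0, "wz": 0},
    {"dx": 0, "dy": 0.03, "dz": -0.08, "wx": -0.65, "wy": 0, "wz": 0},
    {"dx": 0, "dy": 0.03, "dz": -0.08, "wx": -0.65, "wy": 0, "wz": 0},
    {"dx": 0, "dy": 0.03, "dz": -0.08, "wx": -0.65, "wy": 0, "wz": 0}
  ]
}}

```text
time_s: 22.58
tcp_pos: [0.4913, 0.0687, 0.134]
eef_rot: [-5.9, 89.8, 177.8]
contact_force: [-2.2, -0.0, 1.5]
gripper_width: 0.0003
```

```bash
python3 k.py -95 -75 4 30 12.5 134 0
```

```text
t 22.58 tcp [491.3  68.7 134. ] plate [-29.9  85.6] phi -86.24 phi_plate -97.59 down [-0.003  0.    -1.   ] F [-2.24 -0.01  1.49] Fplate [-2.19  0.43] w 0.3 j [ 31.   9. -30.  -0. -51.  63.]
Ftool [-1.48 -0.14  2.24]
r 34.3 az -123.2
[0.0, -0.02, -0.19, -0.56, 0.03, 0.0] plate [-26.2  85.5] th -95.0
[0.0, 0.04, -0.11, -0.87, 0.0, 0.0] plate [-24.1  84.5] th -91.0
[0.0, 0.04, -0.11, -0.87, 0.0, 0.0] plate [-22.   83.7] th -87.0
[0.0, 0.04, -0.11, -0.87, 0.0, 0.0] plate [-19.9  83. ] th -83.0
[0.0, 0.04, -0.11, -0.87, 0.0, 0.0] plate [-17.6  82.5] th -79.0
[0.0, 0.04, -0.11, -0.87, 0.0, 0.0] plate [-15.4  82.1] th -75.0
```

Call:
{"api": "arm_command", "payload": {
  "plan": [
    {"dx": 0, "dy": 0.03, "dz": -0.1, "wx": -0.75, "wy": 0.03, "wz": 0},
    {"dx": 0, "dy": 0.03, "dz": -0.1, "wx": -0.8, "wy": 0, "wz": 0},
    {"dx": 0, "dy": 0.04, "dz": -0.1, "wx": -0.8, "wy": 0, "wz": 0},
    {"dx": 0, "dy": 0.04, "dz": -0.1, "wx": -0.8, "wy": 0, "wz": 0},
    {"dx": 0, "dy": 0.04, "dz": -0.1, "wx": -0.8, "wy": 0, "wz": 0}
  ]
}}

```text
time_s: 23.0
tcp_pos: [0.4998, 0.0658, 0.134]
eef_rot: [-7.1, 89.8, -164.4]
contact_force: [-1.6, -1.6, 1.9]
gripper_width: 0.0005
```

```bash
python3 k.py -75 -50 4 30 14 134 0
```

```text
t 23.0 tcp [499.8  65.8 134. ] plate [-22.2  81. ] phi -67.31 phi_plate -78.66 down [-0.004 -0.001 -1.   ] F [-1.56 -1.63  1.94] Fplate [-1.85 -1.29] w 0.5 j [ 30.  10. -29.  -0. -52.  83.]
Ftool [-1.93  0.9   2.08]
r 35.1 az -108.4
[-0.0, 0.02, -0.27, -0.8, 0.05, 0.01] plate [-16.9  81.7] th -75.0
[0.0, 0.05, -0.11, -0.87, 0.0, 0.0] plate [-14.6  81.4] th -71.0
[0.0, 0.05, -0.11, -0.87, 0.0, 0.0] plate [-12.3  81.2] th -67.0
[0.0, 0.05, -0.11, -0.87, 0.0, 0.0] plate [-10.   81.2] th -63.0
[0.0, 0.05, -0.11, -0.87, 0.0, 0.0] plate [-7.6 81.4] th -59.0
[0.0, 0.05, -0.11, -0.87, 0.0, 0.0] plate [-5.4 81.7] th -55.0
[0.0, 0.05, -0.11, -0.87, 0.0, 0.0] plate [-3.1 82.2] th -51.0
[0.0, 0.01, -0.03, -0.22, 0.0, 0.0] plate [-2.5 82.3] th -50.0
```

Call:
{"api": "arm_command", "payload": {
  "plan": [
    {"dx": 0, "dy": 0.02, "dz": -0.13, "wx": -0.3, "wy": 0.05, "wz": 0},
    {"dx": 0, "dy": 0.03, "dz": -0.13, "wx": -0.4, "wy": 0, "wz": 0},
    {"dx": 0, "dy": 0.04, "dz": -0.13, "wx": -0.5, "wy": 0, "wz": 0},
    {"dx": 0, "dy": 0.04, "dz": -0.13, "wx": -0.5, "wy": 0, "wz": 0},
    {"dx": 0, "dy": 0.04, "dz": -0.13, "wx": -0.5, "wy": 0, "wz": 0}
  ]
}}

```text
time_s: 23.42
tcp_pos: [0.5097, 0.0669, 0.1336]
eef_rot: [-20.2, 89.6, -166.8]
contact_force: [-4.2, -2.0, 3.0]
gripper_width: 0.0003
```

```bash
python3 k.py -60 -35 4 30 14 134 0
```

```text
t 23.42 tcp [509.7  66.9 133.6] plate [-12.3  80.1] phi -56.67 phi_plate -68.02 down [-0.006 -0.002 -1.   ] F [-4.23 -2.02  3.04] Fplate [-4.55 -1.15] w 0.3 j [ 29.  11. -27.  -0. -52.  94.]
Ftool [-3.01 -0.64  4.67]
r 34.2 az -92.0
[-0.02, 0.02, -0.21, -1.75, 0.08, 0.03] plate [-8.2 81.3] th -60.0
[0.0, 0.05, -0.11, -0.87, 0.0, 0.0] plate [-5.9 81.6] th -56.0
[0.0, 0.05, -0.11, -0.87, 0.0, 0.0] plate [-3.7 82. ] th -52.0
[0.0, 0.05, -0.11, -0.87, 0.0, 0.0] plate [-1.4 82.6] th -48.0
[0.0, 0.05, -0.11, -0.87, 0.0, 0.0] plate [ 0.8 83.4] th -44.0
[0.0, 0.05, -0.11, -0.87, 0.0, 0.0] plate [ 2.9 84.3] th -40.0
[0.0, 0.05, -0.11, -0.87, 0.0, 0.0] plate [ 4.9 85.3] th -36.0
[0.0, 0.01, -0.03, -0.22, 0.0, 0.0] plate [ 5.4 85.6] th -35.0
```

```bash
python3 - <<'E'
from plant import r
from h import *
for n in("scene","side"):
    m=r.camera_model(n);p,d=r.capture(n);np.savez(f"pics/{n}8.npz",p=p,d=d,**m)
    big=cv2.resize(p[:,:,::-1],None,fx=6,fy=6,interpolation=cv2.INTER_CUBIC)
    u,v=proj(m,np.r_[p2w([5,100])[0],.12])[0]*6
    u,v=int(max(u-350,0)),int(max(v-280,0));cv2.imwrite(f"pics/{n}8.png",big[v:v+560,u:u+700])
E
python3 g.py
```

```text
t 23.52 tcp [510.   67.  133.5] plate [-11.9  80.2] phi -56.74 phi_plate -68.09 down [-0.006 -0.001 -1.   ] F [-3.13 -1.67  1.28] Fplate [-3.39 -1.02] w 0.2 j [ 29.  11. -27.  -0. -52.  94.]
```

View pics/scene8.png

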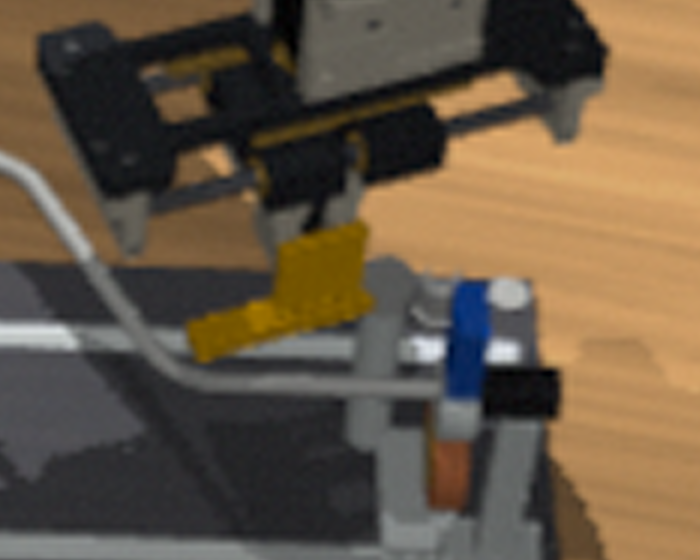

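View pics/side8.png

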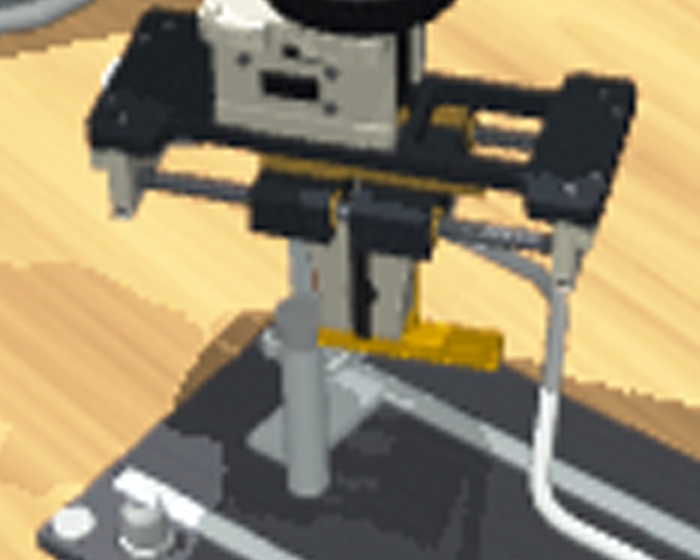

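Call:
{"api": "arm_command", "payload": {
  "plan": [
    {"dx": 0, "dy": 0.08, "dz": 0.03, "wx": -0.9, "wy": 0.04, "wz": 0.02},
    {"dx": 0, "dy": 0.08, "dz": -0.02, "wx": -0.9, "wy": 0.04, "wz": 0},
    {"dx": 0, "dy": 0.06, "dz": -0.08, "wx": -0.9, "wy": 0, "wz": 0},
    {"dx": 0, "dy": 0.05, "dz": -0.1, "wx": -0.8, "wy": 0, "wz": 0}
  ]
}}

```text
time_s: 23.85
tcp_pos: [0.5155, 0.065, 0.1336]
eef_rot: [-167.2, 89.9, 62.2]
contact_force: [-1.2, -1.7, 0.5]
gripper_width: 0.0002
```

```bash
python3 k.py -52 -27 4 33 14 134 0
```

```text
t 23.85 tcp [515.5  65.  133.6] plate [-7.  77.2] phi -40.56 phi_plate -51.91 down [ 0.001  0.002 -1.   ] F [-1.17 -1.68  0.54] Fplate [-1.47 -1.41] w 0.2 j [ 29.  11. -27.  -0. -52. 111.]
Ftool [-0.55  0.2   2.03]
r 37.3 az -83.7
[-0.02, 0.06, -0.28, 0.02, -0.03, 0.01] plate [-1.8 79.7] th -52.0
[0.0, 0.04, -0.12, -0.87, 0.0, 0.0] plate [ 0.6 80.4] th -48.0
[0.0, 0.04, -0.12, -0.87, 0.0, 0.0] plate [ 2.9 81.3] th -44.0
[0.0, 0.04, -0.12, -0.87, 0.0, 0.0] plate [ 5.2 82.4] th -40.0
[0.0, 0.04, -0.12, -0.87, 0.0, 0.0] plate [ 7.4 83.6] th -36.0
[0.0, 0.04, -0.12, -0.87, 0.0, 0.0] plate [ 9.5 84.9] th -32.0
[0.0, 0.04, -0.12, -0.87, 0.0, 0.0] plate [11.5 86.4] th -28.0
[0.0, 0.01, -0.03, -0.22, 0.0, 0.0] plate [11.9 86.8] th -27.0
```

Call:
{"api": "arm_command", "payload": {
  "plan": [
    {"dx": 0, "dy": 0.04, "dz": -0.12, "wx": -0.7, "wy": -0.03, "wz": 0},
    {"dx": 0, "dy": 0.04, "dz": -0.12, "wx": -0.75, "wy": 0, "wz": 0},
    {"dx": 0, "dy": 0.04, "dz": -0.12, "wx": -0.8, "wy": 0, "wz": 0},
    {"dx": 0, "dy": 0.04, "dz": -0.12, "wx": -0.8, "wy": 0, "wz": 0},
    {"dx": 0, "dy": 0.04, "dz": -0.12, "wx": -0.8, "wy": 0, "wz": 0}
  ]
}}

```text
time_s: 24.27
tcp_pos: [0.5261, 0.0714, 0.1337]
eef_rot: [64.3, 89.9, -48.3]
contact_force: [1.3, -2.6, -0.3]
gripper_width: 0.0007
```

```bash
python3 k.py -32 -15 4 33 14 134 0
```

```text
t 24.27 tcp [526.1  71.4 133.7] plate [ 4.7 81.4] phi -22.56 phi_plate -33.91 down [ 0.001 -0.001 -1.   ] F [ 1.31 -2.58 -0.34] Fplate [ 0.78 -2.79] w 0.7 j [ 29.  12. -26.   0. -52. 128.]
Ftool [0.35 2.2  1.88]
r 36.5 az -64.4
[-0.01, 0.1, -0.28, -0.42, 0.01, -0.02] plate [ 9.5 84.9] th -32.0
[0.0, 0.04, -0.12, -0.87, 0.0, 0.0] plate [11.5 86.4] th -28.0
[0.0, 0.04, -0.12, -0.87, 0.0, 0.0] plate [13.4 88.1] th -24.0
[0.0, 0.04, -0.12, -0.87, 0.0, 0.0] plate [15.1 89.9] th -20.0
[0.0, 0.04, -0.12, -0.87, 0.0, 0.0] plate [16.8 91.7] th -16.0
[0.0, 0.01, -0.03, -0.22, 0.0, 0.0] plate [17.2 92.2] th -15.0
```

Call:
{"api": "arm_command", "payload": {
  "plan": [
    {"dx": 0, "dy": 0.02, "dz": -0.13, "wx": -0.4, "wy": 0, "wz": -0.02},
    {"dx": 0, "dy": 0.02, "dz": -0.13, "wx": -0.5, "wy": 0, "wz": 0},
    {"dx": 0, "dy": 0.03, "dz": -0.13, "wx": -0.5, "wy": 0, "wz": 0},
    {"dx": 0, "dy": 0.03, "dz": -0.13, "wx": -0.5, "wy": 0, "wz": 0},
    {"dx": 0, "dy": 0.03, "dz": -0.13, "wx": -0.5, "wy": 0, "wz": 0}
  ]
}}

```text
time_s: 24.68
tcp_pos: [0.533, 0.0815, 0.1337]
eef_rot: [18.5, 89.8, -83.0]
contact_force: [-1.2, -4.7, 0.9]
gripper_width: 0.0006
```

```bash
python3 k.py -15 -15 4 33 14 134 0; python3 g.py 22 100 134 -12 5
```

```text
t 24.68 tcp [533.   81.5 133.7] plate [13.5 89.9] phi -11.44 phi_plate -22.79 down [ 0.    -0.003 -1.   ] F [-1.22 -4.67  0.88] Fplate [-2.12 -4.33] w 0.6 j [ 30.  13. -25.   0. -52. 139.]
Ftool [-0.87 -0.27  4.82]
r 34.6 az -44.8
[-0.02, 0.12, -0.18, -1.7, 0.04, -0.01] plate [17.2 92.2] th -15.0
t 24.68 tcp [533.   81.5 133.7] plate [13.5 89.9] phi -11.44 phi_plate -22.79 down [ 0.    -0.003 -1.   ] F [-1.22 -4.67  0.88] Fplate [-2.12 -4.33] w 0.6 j [ 30.  13. -25.   0. -52. 139.]
shift shares total [-0.02  0.2  -0.63] turn shares total [-2.35  0.04 -0.01] | per row /5: [-0.004  0.039 -0.126] [-0.471  0.007 -0.002]
```

Call:
{"api": "arm_command", "payload": {
  "plan": [
    {"dx": 0, "dy": 0.08, "dz": 0.03, "wx": -0.8, "wy": 0.04, "wz": 0},
    {"dx": 0, "dy": 0.08, "dz": -0.02, "wx": -0.9, "wy": 0, "wz": 0},
    {"dx": 0, "dy": 0.06, "dz": -0.08, "wx": -0.7, "wy": 0, "wz": 0},
    {"dx": 0, "dy": 0.03, "dz": -0.1, "wx": -0.5, "wy": 0, "wz": 0}
  ]
}}

```text
time_s: 25.02
tcp_pos: [0.5388, 0.0842, 0.1339]
eef_rot: [97.2, 89.8, 9.3]
contact_force: [-0.0, -1.7, 0.3]
gripper_width: 0.0009
```

```bash
python3 k.py -15 -15 4 33 14 134 0; python3 g.py 24 100 134 -8 5
```

```text
t 25.02 tcp [538.8  84.2 133.9] plate [19.6 91.4] phi 2.11 phi_plate -9.24 down [ 0.003  0.    -1.   ] F [-0.04 -1.66  0.29] Fplate [-0.37 -1.62] w 0.9 j [ 30.  14. -24.   0. -52. 153.]
Ftool [-0.3  -0.1   1.66]
r 38.3 az -36.7
[-0.0, -0.13, -0.02, 1.26, -0.01, -0.04] plate [17.2 92.2] th -15.0
t 25.02 tcp [538.8  84.2 133.9] plate [19.6 91.4] phi 2.11 phi_plate -9.24 down [ 0.003  0.    -1.   ] F [-0.04 -1.66  0.29] Fplate [-0.37 -1.62] w 0.9 j [ 30.  14. -24.   0. -52. 153.]
shift shares total [-0.    0.15 -0.46] turn shares total [-0.27 -0.   -0.04] | per row /5: [-0.     0.029 -0.092] [-0.054 -0.001 -0.007]
```

Call:
{"api": "arm_command", "payload": {
  "plan": [
    {"dx": 0, "dy": 0.01, "dz": -0.09, "wx": -0.1, "wy": 0, "wz": -0.03},
    {"dx": 0, "dy": 0.01, "dz": -0.09, "wx": -0.1, "wy": 0, "wz": 0},
    {"dx": 0, "dy": 0.01, "dz": -0.08, "wx": -0.1, "wy": 0, "wz": 0}
  ]
}}

```text
time_s: 25.27
tcp_pos: [0.5393, 0.0893, 0.134]
eef_rot: [85.5, 89.9, -1.2]
contact_force: [-0.2, -3.1, 0.1]
gripper_width: 0.0
```

```bash
python3 g.py 22 100 134 -8 5
```

```text
t 25.27 tcp [539.3  89.3 134. ] plate [21.2 96.3] phi 3.35 phi_plate -8.0 down [ 0.001 -0.    -1.   ] F [-0.21 -3.08  0.12] Fplate [-0.81 -2.98] w 0.0 j [ 30.  14. -24.   0. -52. 153.]
shift shares total [-0.    0.01 -0.19] turn shares total [ 0.    0.   -0.01] | per row /5: [-0.     0.003 -0.038] [ 0.     0.    -0.002]
```

Single small steps now, watching for the end stop.

Call:
{"api": "arm_command", "payload": {
  "plan": [
    {"dx": 0, "dy": 0, "dz": -0.06, "wx": 0, "wy": 0, "wz": 0}
  ]
}}

```text
time_s: 25.35
tcp_pos: [0.5393, 0.0903, 0.134]
eef_rot: [53.5, 89.9, -33.2]
contact_force: [0.8, -3.4, -1.2]
gripper_width: 0.0007
```

```bash
python3 g.py
```

```text
t 25.35 tcp [539.3  90.3 134. ] plate [21.4 97.3] phi 3.32 phi_plate -8.03 down [ 0.001 -0.001 -1.   ] F [ 0.83 -3.45 -1.16] Fplate [ 0.13 -3.54] w 0.7 j [ 30.  14. -24.   0. -52. 153.]
```

Call:
{"api": "arm_command", "payload": {
  "plan": [
    {"dx": 0, "dy": 0, "dz": -0.05, "wx": 0, "wy": 0, "wz": 0}
  ]
}}

```text
time_s: 25.43
tcp_pos: [0.5393, 0.0911, 0.134]
eef_rot: [40.7, 89.9, -46.1]
contact_force: [0.6, -2.5, -1.4]
gripper_width: 0.0004
```

```bash
python3 g.py
python3 - <<'E'
from plant import r
from h import *
for n in("scene","side"):
    m=r.camera_model(n);p,d=r.capture(n);np.savez(f"pics/{n}9.npz",p=p,d=d,**m)
    big=cv2.resize(p[:,:,::-1],None,fx=6,fy=6,interpolation=cv2.INTER_CUBIC)
    u,v=proj(m,np.r_[p2w([15,110])[0],.12])[0]*6
    u,v=int(max(u-350,0)),int(max(v-280,0));cv2.imwrite(f"pics/{n}9.png",big[v:v+560,u:u+700])
E
```

```text
t 25.43 tcp [539.3  91.1 134. ] plate [21.5 98.1] phi 3.27 phi_plate -8.08 down [ 0.001 -0.001 -1.   ] F [ 0.61 -2.52 -1.39] Fplate [ 0.11 -2.59] w 0.4 j [ 30.  14. -24.   0. -52. 153.]
```

View pics/scene9.png

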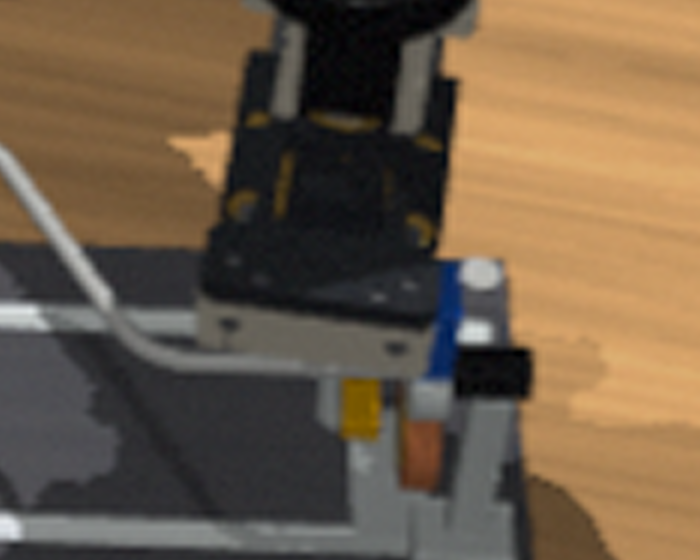

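Call:
{"api": "arm_command", "payload": {
  "plan": [
    {"dx": 0, "dy": 0, "dz": -0.05, "wx": -0.5, "wy": 0, "wz": 0}
  ]
}}

```text
time_s: 25.62
tcp_pos: [0.5396, 0.0923, 0.1341]
eef_rot: [65.8, 89.9, -18.7]
contact_force: [3.1, -4.5, -1.2]
gripper_width: 0.0004
```

```bash
python3 g.py
```

```text
t 25.62 tcp [539.6  92.3 134.1] plate [22.  99.2] phi 5.53 phi_plate -5.82 down [ 0.002 -0.001 -1.   ] F [ 3.07 -4.53 -1.2 ] Fplate [ 2.11 -5.04] w 0.4 j [ 30.  14. -24.   0. -52. 155.]
```

Call:
{"api": "arm_command", "payload": {
  "plan": [
    {"dx": 0, "dy": 0, "dz": -0.04, "wx": 0, "wy": 0, "wz": 0}
  ]
}}

```text
time_s: 25.7
tcp_pos: [0.5396, 0.0926, 0.1341]
eef_rot: [43.8, 89.9, -40.5]
contact_force: [2.2, -9.6, -2.4]
gripper_width: 0.0007
```

```bash
python3 g.py
```

```text
t 25.7 tcp [539.6  92.6 134.1] plate [22.1 99.5] phi 5.64 phi_plate -5.71 down [ 0.002 -0.002 -1.   ] F [ 2.16 -9.65 -2.4 ] Fplate [ 0.22 -9.88] w 0.7 j [ 30.  14. -24.   0. -52. 155.]
```

Call:
{"api": "arm_command", "payload": {
  "plan": [
    {"dx": 0, "dy": 0, "dz": 0.1, "wx": 0, "wy": 0, "wz": 0},
    {"dx": 0, "dy": -0.05, "dz": 0.25, "wx": 0, "wy": 0, "wz": 0},
    {"dx": 0, "dy": -0.05, "dz": 0.3, "wx": 0, "wy": 0, "wz": 0},
    {"dx": -0.3, "dy": 0, "dz": 0.2, "wx": 0, "wy": 0, "wz": 0},
    {"dx": -0.7, "dy": 0, "dz": 0.1, "wx": 0, "wy": 0, "wz": 0},
    {"dx": -0.8, "dy": 0, "dz": 0, "wx": 0, "wy": 0, "wz": 0},
    {"dx": -0.8, "dy": 0, "dz": 0, "wx": 0, "wy": 0, "wz": 0},
    {"dx": -0.8, "dy": 0, "dz": 0, "wx": 0, "wy": 0, "wz": 0},
    {"dx": -0.8, "dy": 0, "dz": 0, "wx": 0, "wy": 0, "wz": 0},
    {"dx": -0.4, "dy": 0, "dz": 0, "wx": 0, "wy": 0, "wz": 0}
  ]
}}

```text
time_s: 26.53
tcp_pos: [0.5386, 0.0713, 0.2309]
eef_rot: [140.8, 89.9, 56.2]
contact_force: [-0.0, -0.2, 0.4]
gripper_width: 0.0005
```

```bash
python3 g.py -60 60 235 -60 6
```

```text
t 26.53 tcp [538.6  71.3 230.9] plate [16.9 78.8] phi 5.39 phi_plate -5.96 down [ 0.001  0.002 -1.   ] F [-0.01 -0.21  0.45] Fplate [-0.05 -0.2 ] w 0.5 j [ 28.   8. -17.  -0. -65. 157.]
shift shares total [-0.21 -3.73  1.34] turn shares total [ 1.179e+01 -3.000e-02 -1.000e-02] | per row /6: [-0.036 -0.621  0.223] [ 1.965e+00 -4.000e-03 -1.000e-03]
```

Pull back toward the robot so the cameras can see the stand.

Call:
{"api": "arm_command", "payload": {
  "plan": [
    {"dx": -0.2, "dy": -0.6, "dz": 0.2, "wx": 0, "wy": 0, "wz": 0},
    {"dx": -0.2, "dy": -0.6, "dz": 0.2, "wx": 0, "wy": 0, "wz": 0},
    {"dx": -0.2, "dy": -0.6, "dz": 0.2, "wx": 0, "wy": 0, "wz": 0},
    {"dx": -0.2, "dy": -0.6, "dz": 0.2, "wx": 0, "wy": 0, "wz": 0},
    {"dx": -0.2, "dy": -0.6, "dz": 0.2, "wx": 0, "wy": 0, "wz": 0},
    {"dx": 0, "dy": -0.3, "dz": 0.1, "wx": 0, "wy": 0, "wz": 0},
    {"dx": 0, "dy": 0, "dz": 0, "wx": 0, "wy": 0, "wz": 0}
  ]
}}

```text
time_s: 27.12
tcp_pos: [0.4699, 0.0404, 0.2539]
eef_rot: [132.4, 89.6, 47.7]
contact_force: [-0.1, -0.2, -0.8]
gripper_width: 0.0004
```

```bash
python3 g.py
python3 - <<'E'
from plant import r
from h import *
for n in("scene","side","wrist"):
    m=r.camera_model(n);p,d=r.capture(n);np.savez(f"pics/{n}10.npz",p=p,d=d,**m)
    big=cv2.resize(p[:,:,::-1],None,fx=6,fy=6,interpolation=cv2.INTER_CUBIC)
    u,v=proj(m,np.r_[p2w([25,120])[0],.12])[0]*6
    u,v=int(max(u-350,0)),int(max(v-280,0));cv2.imwrite(f"pics/{n}10.png",p[:,:,::-1] if n=="wrist" else big[v:v+560,u:u+700])
    P=cloud(m,d);hsv=cv2.cvtColor(p,cv2.COLOR_RGB2HSV)
    Y=(hsv[...,1]>150)&(hsv[...,0]>20)&(hsv[...,0]<35)&(d>0)&(P[...,2]>.138)&(P[...,2]<.15)
    pl=w2p(P[Y][:,:2]);k=(pl[:,0]>-40)&(pl[:,0]<80)&(pl[:,1]>60)&(pl[:,1]<150)
    if k.sum()>8: print(n,'fin top',k.sum(),cv2.minAreaRect(pl[k].astype(np.float32)))
    B=(hsv[...,1]>150)&(hsv[...,0]>105)&(hsv[...,0]<125)&(d>0)&(P[...,2]>.14)&(P[...,2]<.19)
    pl=w2p(P[B][:,:2]);k=(pl[:,0]>30)&(pl[:,0]<80)&(pl[:,1]>100)&(pl[:,1]<160)
    if k.sum()>8: print(n,'tab',pl[k].min(0),pl[k].max(0))
E
```

```text
t 27.12 tcp [469.9  40.4 253.9] plate [-56.5  62.1] phi 5.3 phi_plate -6.05 down [ 0.004  0.005 -1.   ] F [-0.08 -0.24 -0.82] Fplate [-0.12 -0.22] w 0.4 j [ 29.   0. -23.  -0. -67. 157.]
scene fin top 34 ((20.848859786987305, 113.3065185546875), (4.801477432250977, 35.08000183105469), 87.92811584472656)
scene tab [ 48.04019587 129.35089429] [ 72.35620676 141.55483936]
side fin top 39 ((17.18979263305664, 112.88298797607422), (36.85513687133789, 6.9276323318481445), 1.5227980613708496)
wrist fin top 351 ((17.583139419555664, 114.957275390625), (36.07333755493164, 6.173029899597168), 0.23458388447761536)
wrist tab [ 42.3629643  132.01171979] [ 66.73600208 142.52194424]
```

View pics/scene10.png

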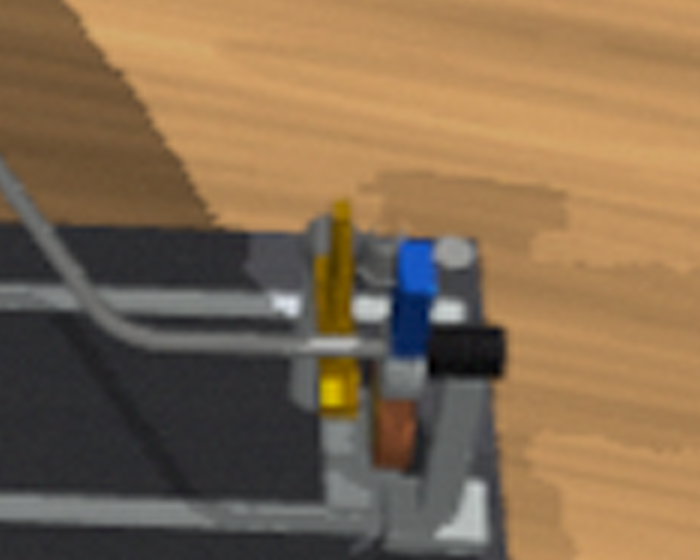

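View pics/side10.png

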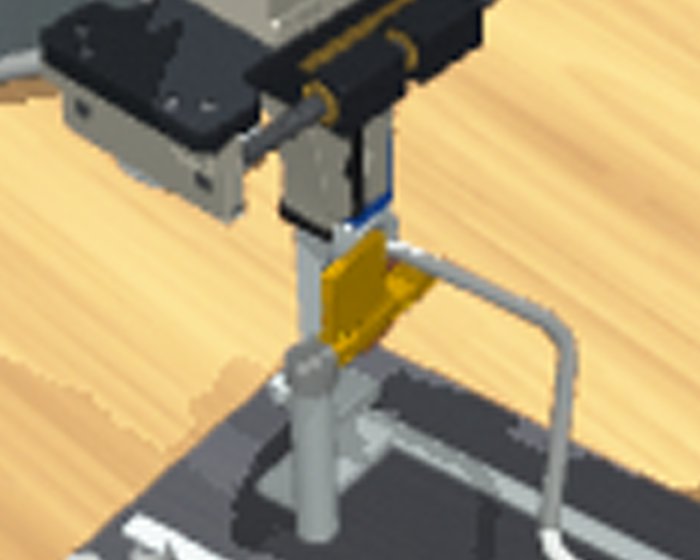

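View pics/wrist10.png

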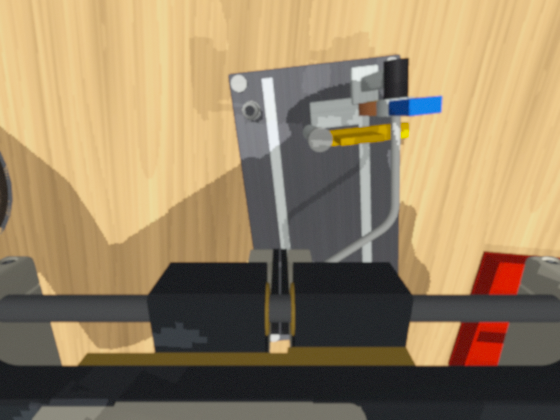

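```bash
python3 -c "
from plant import r
print(r.close_job())"
```

```text
the job is handed in; nothing more can be done
None
```

The ring is at the stop with the red plunger pushed in, and the keeper is shut behind it. I handed the job in at about 27 s, with the gripper clear of everything.

**Ring:** I took it by its blue tab and slid it round both corners. The track turned out to be shifted about +13 mm in plate y. The ring met the plunger about 8 mm before the rigid stop, as it should. I then released it.

**Forces:** The highest sampled force on the ring was about 7 N, along the wire at the stop, under the 10 N limit. The keeper took 2–5 N while swinging. It read about 10 N for one step when it hit its end stop, which is firmer than the light push you asked for; I backed off at once.

**Last checks:**
- **Keeper:** The wrist picture puts the fin within 0.3° of shut. The two fixed cameras, which saw fewer points, agree to about 2°.
- **Plunger:** No red shows in the last scene or wrist pictures.
- **Ring:** The tab's centre measures plate y ≈ 137 in the wrist picture and 135.5 in the scene picture. Home should be about 136.3, so the two agree within camera error.
- **Other things:** I saw no sign that anything else was touched, but I did not measure each item at the end.

**Inconclusive:** I felt sideways for the wire on the diagonal but got no clear contact, possibly because the tab turned slightly in the light grip. The shift therefore rests on the pictures, and contact with the plunger and stop came where it predicted.

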